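Turn the toasts and switch on the toasting plate

TASK

Toast the pale side of every slice on the cutting board: each must end lying flat on the dark hotplate with its browned face up and none on top of another. Slices that already lie browned face up can go straight on to the hotplate; put the ones that lie browned face down into the fold-over leaf and swing it right over so that they tumble on to the hotplate, then fold the leaf back flat. Only when all the slices lie right and the leaf is back, lift the red guard cover, flip the toggle to the back (on) and let the cover drop shut again, leaving the other kitchen things where they are.

Things in the scene. Friction and masses are not known exactly. Their poses are not given: they have to be found in the camera images.
- plate: the fixed toasting plate. Origin on the counter under mid-hinge; x along the hinge, +y from the hinge over the dark hotplate, -y over the leaf, z up. Flat hotplate top at z = 52 mm, x -105 to 105, y 0 to 150 mm, rim 5 mm thick up to z = 64 mm on three sides, none at the hinge. Slices may lie with their middles at y 10 to 140, x -90 to 90 mm. Hinge cheeks at x = -118 and 118 mm, top z = 74 mm
- leaf (a joint): the fold-over leaf, a bright tray hinged at y = 0 of the plate. 0 = flat (loading), grows as its outer edge is swung up and over towards the hotplate; 1.57 = upright; stop at 2.2. It turns freely (350 g): let go below upright it falls back flat, beyond upright it falls to the stop and stays there. Swung to 2.0 or more, slices in it slide to the ledge and tumble on to the hotplate, other face up
- leaf_floor (a point): the middle of the leaf's inner floor, on its surface, 63.5 mm from the hinge, 64 mm above the counter when flat; axes as the plate then. The floor is 200 mm along the hinge and 115 mm across, room for three slices side by side; rim 14 mm above the floor on three sides, ledge 10 mm above it, 6 mm thick, along the hinge. Tumbled slices land with middles 30 to 60 mm past the hinge
- leaf_bar (a point): the middle of the leaf's black handle bar: round, 12 mm thick, 120 mm long, along the hinge direction, 166 mm from the hinge axis, 40 mm clear of the leaf's outer rim, 66 mm above the counter when flat; held by 8 mm rods 60 mm either side of its middle. It moves with the leaf
- leaf_hinge (a point): the middle of the leaf's hinge axis, 66 mm above the counter; fixed; axes as the plate (x along the hinge); the leaf turns about -x
- switchbox: the hotplate's switch box, a fixed steel box 120 x 84 x 40 mm. Origin under its middle; front is its own -x, z up. The toggle stands on the middle of its top, under the red guard cover
- cover (a joint): the red guard cover over the toggle, hinged at the box's back (+x). 0 = shut, grows as its front is lifted up and back; stop at 1.95. A light spring and its weight pull it shut (0.042 N m): let go below about 1.4 rad it drops shut, above about 1.65 it falls back to the open stop and stays until pushed forward. Plate 72 mm long, 44 wide, 4 thick, top 82 mm above the counter when shut, 14 mm skirts
- cover_fin (a point): the middle of the cover's finger fin: 10 mm thick (y), 24 mm long (x), 34 mm tall, standing on the cover's top near its front edge, middle 58 mm from the hinge axis along the cover and 21 mm off it, 99 mm above the counter when shut. It moves with the cover; axes as the switch box when shut; with the cover open it points back (+x)
- cover_hinge (a point): the middle of the cover's hinge axis, 38 mm behind (+x) the box's middle and 78 mm above the counter; fixed; axes as the switch box; the cover turns about +y
- toggle (a joint): the metal bat toggle under the cover, 8 mm thick, 30 mm long, pivot in the middle of the box's top, 40 mm above the counter. 0 = off (leaning 0.45 rad to the front, -x), 0.9 = on (leaning 0.45 rad to the back, +x); it stays where it is left and needs about 1 N at its end
- toggle_tip (a point): the middle of the toggle's round end, 13 mm before (off) or behind (on) the pivot and 67 mm above the counter; moves with the toggle
- board: the wooden cutting board, fixed, 280 x 200 x 18 mm, on which the toasts lie at the start. Origin under its middle. It and the switch box may change sides
- toast_a: a loose square slice of hard toast, 46 x 46 x 12 mm, 20 g. Origin at the middle of the slab; its own +z points out of the browned face (brown, three dark grill marks), -z out of the pale cream face, so it lies browned face up when its z points up. Some slices start browned face up, some down; some are absent (None)
- toast_b: a loose square slice of hard toast, 46 x 46 x 12 mm, 20 g. Origin at the middle of the slab; its own +z points out of the browned face (brown, three dark grill marks), -z out of the pale cream face, so it lies browned face up when its z points up. Some slices start browned face up, some down; some are absent (None)
- toast_c: a loose square slice of hard toast, 46 x 46 x 12 mm, 20 g. Origin at the middle of the slab; its own +z points out of the browned face (brown, three dark grill marks), -z out of the pale cream face, so it lies browned face up when its z points up. Some slices start browned face up, some down; some are absent (None)
- toast_d: a loose square slice of hard toast, 46 x 46 x 12 mm, 20 g. Origin at the middle of the slab; its own +z points out of the browned face (brown, three dark grill marks), -z out of the pale cream face, so it lies browned face up when its z points up. Some slices start browned face up, some down; some are absent (None)
- toast_e: a loose square slice of hard toast, 46 x 46 x 12 mm, 20 g. Origin at the middle of the slab; its own +z points out of the browned face (brown, three dark grill marks), -z out of the pale cream face, so it lies browned face up when its z points up. Some slices start browned face up, some down; some are absent (None)
- tomato_1: a loose tomato, 72 mm wide, 56 mm high, not part of the job; origin under its middle
- tomato_2: a loose tomato, 64 mm wide, 50 mm high, not part of the job; origin under its middle
- tomato_3: a loose tomato, 68 mm wide, 54 mm high, not part of the job; origin under its middle
- garlic: a loose garlic bulb, 52 mm wide, 56 mm high, not part of the job; origin under its middle
- pepper_mill: a wooden pepper mill, 56 mm wide, 137 mm high, not part of the job; origin under its middle
- salt_bowl: a small white bowl, 84 mm wide, 42 mm high, not part of the job; origin under its middle
- oil: a green oil bottle, 60 mm wide, 180 mm high, not part of the job; origin under its middle
Not all that is in view belongs to the job. Leave any turquoise or yellow look-alike of the toast_c alone.

How it is judged:
On the way, in this order (a step that is already met when the one before it is completed fails the run):
1. the leaf is swung over, well past upright, with slices that lay browned face down tumbling out of it at the hinge (value of joint leaf above 1.8 rad and distance between any of toast_a, toast_b, toast_c and leaf_hinge below 0.11 m), for 0.1 s.
2. every slice lies on the hotplate browned face up, and the leaf is back flat (x of toast_a in the frame of plate between -0.09 and 0.09 m and y of toast_a in the frame of plate between 0.01 and 0.14 m and z of toast_a in the frame of plate between 0.05 and 0.0625 m and angle between each of toast_a, toast_b, toast_c, toast_d, toast_e's own z axis and vertical below 0.15 rad and x of toast_b in the frame of plate between -0.09 and 0.09 m and y of toast_b in the frame of plate between 0.01 and 0.14 m and z of toast_b in the frame of plate between 0.05 and 0.0625 m and x of toast_c in the frame of plate between -0.09 and 0.09 m and y of toast_c in the frame of plate between 0.01 and 0.14 m and z of toast_c in the frame of plate between 0.05 and 0.0625 m and x of toast_d in the frame of plate between -0.09 and 0.09 m and y of toast_d in the frame of plate between 0.01 and 0.14 m and z of toast_d in the frame of plate between 0.05 and 0.0625 m and x of toast_e in the frame of plate between -0.09 and 0.09 m and y of toast_e in the frame of plate between 0.01 and 0.14 m and z of toast_e in the frame of plate between 0.05 and 0.0625 m and linear speed of each of toast_a, toast_b, toast_c, toast_d, toast_e below 0.03 m/s and value of joint leaf below 0.06 rad), for 0.3 s.
3. the toggle is flipped on (value of joint toggle above 0.7 rad), for 0.1 s.
At the end, for the whole second after the job is handed in: every slice present lies flat (0.15 rad) on the hotplate, browned face up, its middle 10 to 140 mm from the hinge line and within 90 mm of mid-hinge, at rest; leaf flat (below 0.06 rad), toggle on (above 0.7), cover shut (below 0.08); other things within 40 mm of where they stood (all of step 2 and value of joint toggle above 0.7 rad and value of joint cover below 0.08 rad); the robot touches nothing.
It fails at once if a bystander (tomato, garlic, mill, bowl, bottle) is moved more than 40 mm (distance of any of tomato_1, tomato_2, tomato_3, garlic, pepper_mill, salt_bowl, oil from where it was at the start of the episode above 0.04 m).
Of toast_a, toast_b, toast_c only 2 to 3 are there at a start; the rules pass over those that are not, and their reading is None.
Of toast_d, toast_e only 1 to 2 are there at a start; the rules pass over those that are not, and their reading is None.
At some moment in a run one of toast_a, toast_b, toast_c, toast_d, toast_e may be knocked a few centimetres aside while the robot is not near it.
Once in a run the grip may slacken for a moment while it holds something.
It also fails if it takes over 210 s, if anything falls off the work surface, if the arm or the gripper's body presses on something with over 40 N, if the wrist force passes 120 N, or if a joint passes its speed limit or range.

ROBOT

A 7-joint arm with a two-finger parallel gripper is mounted at the origin on the work surface. World frame = base frame: x ahead of the robot, y to its left, z up, the work surface at z = 0. Lengths are in m, angles in rad, forces in N, time in s.
With the tool pointing down it reaches from about 0.425 to 0.875 m from the base axis. Payload 4.7 kg.
Tool frame: the origin (TCP) lies midway between the tips of the shut fingers; the grasp point (between the pads) lies 19 mm behind it (ctrl.grip_point_offset is the distance from the TCP to the grasp point, in m); z points along the fingers, y is the line along which they close (so a half turn about z gives the same grasp; the last joint's range is limited). The gripper opens to 87 mm and grips with 3 to 60 N. Pads are 19 mm wide; open, the fingers measure 117 mm over their backs; the gripper's body (75 mm by 190 mm) begins 51 mm behind the grasp point.
Start: joints at [1.211, 0.321, -0.07, 1.45, 0.023, 1.371, -0.057], TCP at [0.237, -0.605, 0.223] pointing down, gripper open.
Joint ranges: [-2.86, 2.86], [-0.3, 2.09], [-1.38, 1.24], [0.06, 2.45], [-1.56, 4.7], [0.09, 2.05], [-2.69, 2.69]. Speed limits (rad/s): [2.57, 2.57, 3.14, 3.14, 3.14, 3.14, 3.14].

INTERFACE

Orientations are given as a rotation vector (axis times angle).
In Python, from bench import ctrl gives the robot as it stands.
- The arm moves only by the tool move_arm, never from a script. Its argument "increments" is text: rows parted by semicolons, each of 7 numbers parted by spaces: the shift along the world's x, y, z in mm, then the turn, a rotation vector about the world's x, y, z in degrees, then the closure in counts, from 0 (fully open) to 255 (shut). A call has exactly 8 rows; each row shifts and turns the commanded pose from where the row before left it; what a row does not reach is not made up. A row lasts 1/12 s, in which the tool goes at most 41.7 mm and 7.16 degrees, less where a joint would pass 70% of its speed; a pose out of reach is approached as far as the arm can. A call with a gripper value outside its range is refused whole. The fingers move at their own pace and stop on an object; "grip_force" is the grip in N (left out, the last holds). Time passes only in rows, so rows that do not move let the fingers close, or fill a call up. It gives the time, the measured TCP pose, the force, the opening and the grip force at its end, in the units of the state.
- ctrl.get_state(): the state, without advancing time (a new reading comes with each control period).
- ctrl.get_image(name): name is "scene" or "side" or "wrist"; returns a dict with "frame" (480x640x3 uint8, red, green, blue), "depth" (480x640 float32, m along the optical axis (not along the pixel's ray), 0 where there is no reading), "fx", "fy", "cx", "cy" (pixels), "position" and "orientation" of the camera in the world. Camera axes: x right, y down, z forward; pixel columns grow to the right and rows downward; lengths in m; the calibration is good to about 2 mm. A picture is of the moment at which its call begins.
- ctrl.close_job(): hands the job in; it is judged then, once.
Trained networks look in a picture, given as the dict that the camera call returned (one of the last four; its "shot" number tells which), for a name from the list of things; names that differ only in an ending like _2 or _b are one class to them, and where a whole thing is asked for, a point or a joint stands for the part that bears it (a point fixed in the world has none). Each returns a list of dicts, best first, with "score" (0 to 1); they miss things now and then, are a little off and sometimes report something else, mostly with a low value. They report only what shows in the picture. A call takes as long as a camera call. They do not tell look-alikes from the thing itself.
- ctrl.find_in(target, picture): "centre" ([x, y, z] in m, in world coordinates, good to about 4 mm: the middle of the surface that is visible of it).
- ctrl.silhouettes(target, picture): "region" (480x640 bool, what is visible of it).
The state is a dict: "time": time; "joint_positions": joint angles; "qd": joint speeds; "joint_torque": joint torques, N m; "position": TCP position; "tool_rot": TCP orientation; "ft_force": force on the tool from outside, world axes, zero at the start; "torque": the same for the moment, N m; "grip_width": opening from 0.0 (shut) to 1.0 (fully open); "grip_force": force on a finger pad.
Only numpy, scipy, OpenCV 4.12 (cv2) and the standard library are available. Lean on these libraries where they do the work, as an engineer would, in place of code of your own. Each camera call takes 0.05 s, during which the arm holds its last target. There are 200 camera calls.

## Working session

There is one attempt and no reset: what is moved stays moved. The work goes in short steps, Python scripts to look and compute and a tool call to move; the robot and the scene stay as the last step left them, time stands still between calls to the robot, and variables do not carry over. Pictures are saved under pics/ and viewed, at most 14 in all, crops included, and the job is handed in when it is done.

Besides the shell and the picture viewer there is one more tool, called after "Emit:" by a JSON object that holds its "name" and its "arguments", one argument or row to a line. move_arm: Moves the arm, as the interface text tells. Its arguments: {"type":"object","properties":{"increments":{"type":"string"},"grip_force":{"type":"number"}},"required":["increments"]}

```bash
mkdir -p pics; ls
cat > h.py <<'E'
import numpy as np, cv2
from bench import ctrl
from scipy.spatial.transform import Rotation as R
def rot(o):
    o=np.array(o,float)
    return o if o.shape==(3,3) else (R.from_rotvec(o).as_matrix() if o.size==3 else R.from_quat(o).as_matrix())
def cloud(p):
    v,u=np.mgrid[:480,:640]; d=p["depth"]
    c=np.stack([(u-p["cx"])/p["fx"]*d,(v-p["cy"])/p["fy"]*d,d],-1)
    return c@rot(p["orientation"]).T+np.array(p["position"])
def save(p,n): cv2.imwrite(f"pics/{n}.png",p["frame"][:,:,::-1])
def st():
    s=ctrl.get_state(); print("t",round(s["time"],2),"pos",np.round(s["position"],4),"rv",np.round(s["tool_rot"],3),"f",np.round(s["ft_force"],1),"w",round(s["grip_width"],3),"q",np.round(s["joint_positions"],2)); return s
E
python3 - <<'E'
from h import *
st()
for n in ["scene","side"]:
    p=ctrl.get_image(n); save(p,n+"0"); print(n,np.round(p["position"],3),np.round(p["orientation"],3),p["fx"])
    np.savez(n+"0.npz",c=cloud(p),f=p["frame"])
    for t in ["plate","leaf","leaf_bar","switchbox","cover_fin","board","toast_a","tomato_1","garlic","pepper_mill","salt_bowl","oil"]:
        for r in ctrl.find_in(t,p): print(t,round(r["score"],2),np.round(r["centre"],3))
E
```

```text
pics
t 0.0 pos [ 0.2371 -0.6046  0.2214] rv [-3.085e+00 -5.830e-01  1.000e-03] f [-0.3 -0.2 -0.3] w 0.996 q [ 1.21  0.32 -0.07  1.45  0.02  1.37 -0.06]
scene [ 1.594 -0.09   1.468] [-1.959 -1.76   0.568] 608.879252585175
plate 0.59 [0.563 0.028 0.054]
leaf 0.77 [ 0.556 -0.054  0.067]
leaf_bar 0.82 [ 0.554 -0.051  0.068]
leaf_bar 0.44 [0.487 0.483 0.046]
switchbox 0.7 [0.485 0.484 0.045]
switchbox 0.66 [0.519 0.284 0.038]
switchbox 0.61 [ 0.547 -0.056  0.066]
switchbox 0.59 [ 0.537 -0.306  0.021]
cover_fin 0.8 [0.493 0.286 0.082]
cover_fin 0.66 [ 0.559 -0.055  0.064]
board 0.71 [ 0.538 -0.307  0.02 ]
toast_a 0.83 [ 0.742 -0.305  0.012]
toast_a 0.77 [ 0.62  -0.485  0.015]
toast_a 0.73 [ 0.558 -0.054  0.066]
toast_a 0.69 [ 0.52  -0.255  0.03 ]
toast_a 0.63 [ 0.6   -0.322  0.024]
toast_a 0.57 [ 0.425 -0.352  0.029]
toast_a 0.55 [ 0.426 -0.243  0.034]
toast_a 0.53 [ 0.716 -0.442  0.012]
toast_a 0.19 [0.755 0.099 0.045]
tomato_1 0.65 [0.489 0.485 0.045]
tomato_1 0.65 [ 0.758 -0.189  0.046]
tomato_1 0.63 [0.756 0.103 0.043]
tomato_1 0.55 [ 0.55  -0.052  0.061]
garlic 0.57 [0.759 0.197 0.031
[... 628 characters left out ...]
.023]
board 0.69 [ 0.596 -0.324  0.03 ]
board 0.62 [0.491 0.292 0.083]
board 0.17 [0.469 0.47  0.046]
toast_a 0.84 [ 0.418 -0.354  0.031]
toast_a 0.76 [ 0.71  -0.447  0.012]
toast_a 0.74 [ 0.427 -0.253  0.03 ]
toast_a 0.6 [ 0.516 -0.258  0.032]
toast_a 0.57 [ 0.608 -0.481  0.019]
toast_a 0.53 [ 0.594 -0.322  0.03 ]
toast_a 0.51 [ 0.5   -0.369  0.031]
toast_a 0.49 [ 0.738 -0.311  0.012]
toast_a 0.15 [0.49  0.293 0.087]
tomato_1 0.9 [ 0.735 -0.201  0.045]
tomato_1 0.78 [0.467 0.467 0.046]
tomato_1 0.49 [0.735 0.089 0.038]
tomato_1 0.48 [ 0.416 -0.356  0.029]
garlic 0.73 [0.728 0.28  0.066]
pepper_mill 0.81 [0.727 0.281 0.069]
salt_bowl 0.9 [ 0.413 -0.485  0.02 ]
oil 0.69 [ 0.773 -0.063  0.086]
```

View pics/scene0.png

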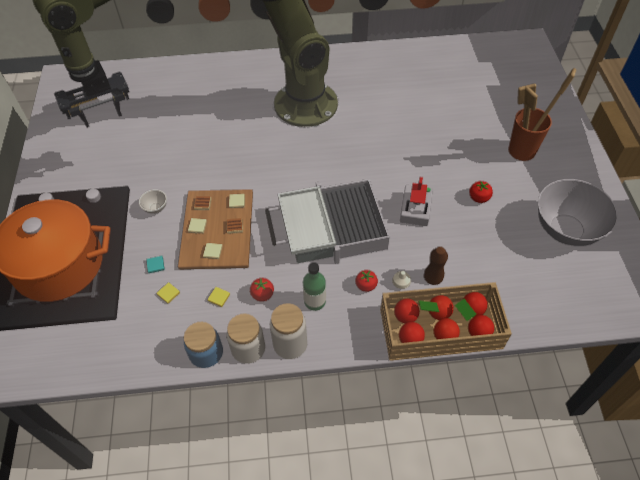

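View pics/side0.png

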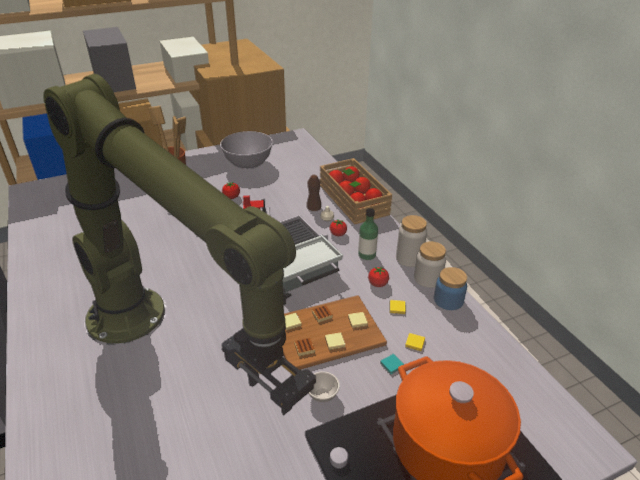

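The scene view shows five slices on the board. Browned face up: (202,203) and (233,227). Pale face up: (237,201), (197,226) and (213,251). The turquoise (155,264) and yellow (168,293), (218,297) squares lie off the board and are look-alikes, so I leave them alone. The leaf is at (305,222), its bar at (271,224), the hotplate at (355,213), and the switch box with its red cover at (417,200).

```bash
cat >> h.py <<'E'
def ortho(p,z,x0,x1,y0,y1,s=2):
    """top-down picture of plane z: rows=x down, cols=y ; s px per mm"""
    M=rot(p["orientation"]).T; t=-M@np.array(p["position"])
    K=np.array([[p["fx"],0,p["cx"]],[0,p["fy"],p["cy"]],[0,0,1]])
    H=K@np.c_[M[:,0],M[:,1],M[:,2]*z+t]   # (X,Y,1)->px
    A=np.array([[0,1/s/1000,x0],[1/s/1000,0,y0],[0,0,1]])
    return cv2.warpPerspective(p["frame"],H@A,(int((y1-y0)*1000*s),int((x1-x0)*1000*s)),flags=cv2.INTER_LINEAR|cv2.WARP_INVERSE_MAP)
E
python3 - <<'E'
from h import *
for n in ["scene","side"]:
    D=np.load(n+"0.npz"); c=D["c"]; f=D["f"]
    X,Y,Z=c[...,0],c[...,1],c[...,2]
    m=((Z>0.0255)&(Z<0.035)&(X>.37)&(X<.72)&(Y>-.45)&(Y<-.2)).astype(np.uint8)
    k,l,s,_=cv2.connectedComponentsWithStats(m,connectivity=4)
    for i in range(1,k):
        if s[i,4]<40: continue
        q=c[l==i]; r=cv2.minAreaRect((q[:,:2]*1000).astype(np.float32))
        print(n,"slice",np.round(r[0],1),np.round(r[1],1),round(r[2],1),"z",np.median(q[:,2]).round(4),"col",np.median(f[l==i],0), s[i,4])
    m=((Z>0.010)&(Z<0.023)&(X>.37)&(X<.75)&(Y>-.5)&(Y<-.17)).astype(np.uint8)
    # switch box, fin, leaf bar
    fi=f.astype(int)
    red=(fi[...,0]>110)&(fi[...,1]<60)&(fi[...,2]<60)&(X>.4)&(X<.6)&(Y>.2)&(Y<.36)
    for nm,a,b in [("cover",.076,.087),("fin",.108,.122)]:
        q=c[red&(Z>a)&(Z<b)]
        if len(q)>3: print(n,nm,len(q),cv2.minAreaRect((q[:,:2]*1000).astype(np.float32)),np.median(q[:,2]))
    q=c[(Z>.034)&(Z<.045)&(X>.4)&(X<.65)&(Y>.2)&(Y<.36)]; print(n,"box",len(q),cv2.minAreaRect((q[:,:2]*1000).astype(np.float32)))
    q=c[(Z>.055)&(Z<.08)&(X>.4)&(X<.75)&(Y>-.21)&(Y<.17)]; print(n,"leaf+rim",len(q),cv2.minAreaRect((q[:,:2]*1000).astype(np.float32)))
    g=(fi.max(-1)<70)&(X>.4)&(X<.7)&(Y>-.2)&(Y<-.12)&(Z>.05)
    q=c[g]; print(n,"bar",len(q),cv2.minAreaRect((q[:,:2]*1000).astype(np.float32)) if len(q) else 0,np.median(q[:,2]))
p=ctrl.get_image("scene")
o=ortho(p,.066,.38,.78,-.2,.36,1.4); cv2.imwrite("pics/ortho.png",o[:,:,::-1]); print(o.shape)
E
```

```text
scene slice [ 424.8 -246.3] [49.5 50.4] 87.4 z 0.0306 col [187. 186. 145.] 153
scene slice [ 421.9 -348.3] [46.4 50.6] 80.9 z 0.0299 col [129.  83.  54.] 160
scene slice [ 504.8 -363.5] [47.4 52.2] 82.9 z 0.0298 col [187. 187. 146.] 167
scene slice [ 517.2 -252.6] [44.1 52.9] 88.4 z 0.0295 col [127.  82.  52.] 181
scene slice [ 600.1 -318.5] [46.1 50.7] 77.5 z 0.0293 col [187. 188. 147.] 185
scene cover 209 ((500.8526611328125, 290.66845703125), (40.474308013916016, 76.7555160522461), 71.90742492675781) 0.08155591667523887
scene fin 12 ((479.2399597167969, 296.4504699707031), (5.826358795166016, 23.55500602722168), 76.68824005126953) 0.11594555399354822
scene box 505 ((500.2608337402344, 290.04119873046875), (83.822998046875, 123.53668212890625), 72.9776382446289)
scene leaf+rim 3880 ((582.229248046875, -15.711669921875), (371.1734924316406, 334.5537414550781), 89.96404266357422)
scene bar 126 ((565.56591796875, -147.0377960205078), (128.1072540283203, 10.066661834716797), 7.181790828704834) 0.07128203743651795
side slice [ 515.3 -253.9] [47.9 50. ] 1.8 z 0.0316 col [136.  84.  45.] 
[... 260 characters left out ...]
7.4] [50.1 46.1] 81.4 z 0.0311 col [139.  85.  44.] 215
side cover 64 ((503.7450866699219, 295.551025390625), (47.32200622558594, 64.65383911132812), 65.51826477050781) 0.08424533039103643
side fin 6 ((479.3450927734375, 298.08880615234375), (4.946814060211182, 13.646859169006348), 54.76100540161133) 0.11474496956986646
side box 27 ((542.17431640625, 294.1144714355469), (52.41848373413086, 32.53693771362305), 70.05973815917969)
side leaf+rim 1913 ((626.995849609375, -9.344741821289062), (347.22760009765625, 304.7857360839844), 79.53175354003906)
side bar 151 ((559.392333984375, -147.2830352783203), (127.39090728759766, 18.564708709716797), 5.785070896148682) 0.07198581264037096
(560, 784, 3)
```

View pics/ortho.png

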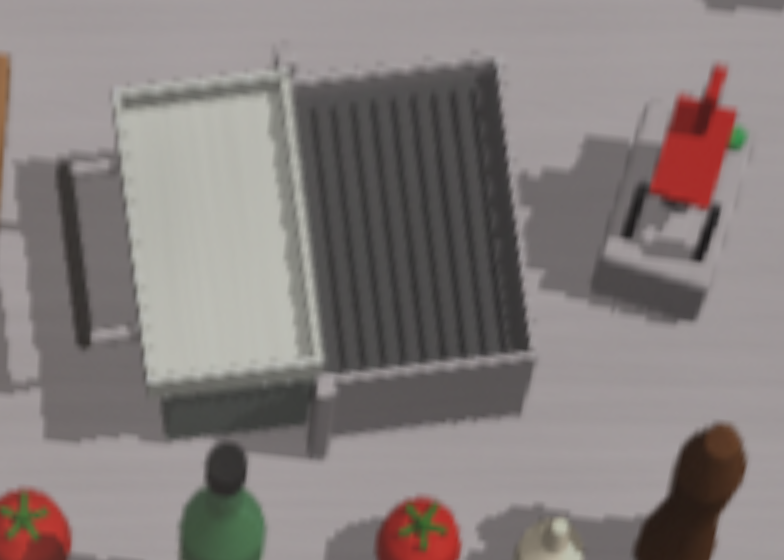

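The ortho view (1.4 px/mm) shows the leaf flat, the bar at about (74,253) and the hotplate on the right. The plate is yawed about 6.5° and the hinge middle is near (0.546, 0.016). I'll take a wrist view over the board for the precise slice poses.

Emit:
{"name": "move_arm", "arguments": {
  "increments": "24 27 10 0 0 -2 0; 24 27 10 0 0 -2 0; 24 27 10 0 0 -2 0; 24 27 10 0 0 -2 0; 24 27 10 0 0 -2 0; 24 27 10 0 0 -2 0; 24 27 10 0 0 -2 0; 24 27 10 0 0 -1 0"
}}

```text
time: 2.02
position: [0.4302, -0.3877, 0.3034]
tool_rot: [3.136, 0.173, 0.0]
ft_force: [-0.3, -0.9, 0.8]
grip_width: 0.999
grip_force: 0.0
```

Emit:
{"name": "move_arm", "arguments": {
  "increments": "20 22 5 0 0 0 0; 20 22 5 0 0 0 0; 20 22 5 0 0 0 0; 20 22 5 0 0 0 0; 0 0 0 0 0 0 0; 0 0 0 0 0 0 0; 0 0 0 0 0 0 0; 0 0 0 0 0 0 0"
}}

```text
time: 2.68
position: [0.5083, -0.3026, 0.3223]
tool_rot: [3.136, 0.172, -0.001]
ft_force: [-0.7, -0.5, 0.5]
grip_width: 1.0
grip_force: 0.0
```

```bash
cat >> h.py <<'E'
def slices(p,zlo,zhi,box,show=True):
    c=cloud(p); X,Y,Z=c[...,0],c[...,1],c[...,2]
    m=((Z>zlo)&(Z<zhi)&(X>box[0])&(X<box[1])&(Y>box[2])&(Y<box[3])).astype(np.uint8)
    m=cv2.morphologyEx(m,cv2.MORPH_OPEN,np.ones((3,3),np.uint8))
    k,l,s,_=cv2.connectedComponentsWithStats(m,connectivity=4); out=[]
    for i in range(1,k):
        if s[i,4]<60: continue
        q=c[l==i]; r=cv2.minAreaRect((q[:,:2]*1000).astype(np.float32)); a=(r[2]+45)%90-45
        out.append((r[0],r[1],a)); 
        if show: print("slice",np.round(r[0],1),np.round(r[1],1),"yaw",round(a,1),"z",np.median(q[:,2]).round(4),"col",np.median(p["frame"][l==i],0),s[i,4])
    return out
E
python3 - <<'E'
from h import *
s=st()
p=ctrl.get_image("wrist"); save(p,"w1"); print(np.round(p["position"],3),p["fx"])
slices(p,.0255,.036,(.37,.75,-.46,-.17))
c=cloud(p); print(np.median(c[(c[...,2]>.012)&(c[...,2]<.024)][:,2]))
E
```

```text
t 2.68 pos [ 0.5083 -0.3026  0.3223] rv [ 3.136e+00  1.720e-01 -1.000e-03] f [-0.7 -0.5  0.5] w 1.0 q [ 0.75  0.18 -0.3   1.43  0.06  1.54 -1.01]
[ 0.59  -0.294  0.484] 334.49015581406746
slice [ 717.4 -195.7] [11.9 48.6] yaw 21.0 z 0.0315 col [95.  4.  0.] 211
slice [ 598.9 -319.7] [45.8 46. ] yaw -12.4 z 0.0293 col [246. 246. 182.] 1314
slice [ 516.8 -255.3] [46.4 46. ] yaw 0.4 z 0.0297 col [183.5  84.   13. ] 1134
slice [ 504.5 -364.8] [46.1 46.2] yaw -11.7 z 0.0293 col [246. 246. 186.] 1088
slice [ 424.4 -246.6] [46.  45.9] yaw -2.0 z 0.0293 col [246. 246. 182.] 964
slice [ 421.2 -349.6] [46.2 46.3] yaw -8.4 z 0.0297 col [189.  95.  22.] 944
0.018206561496702744
```

View pics/w1.png

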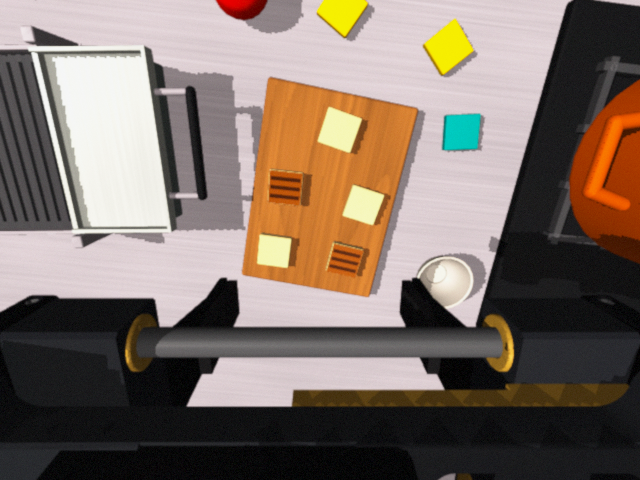

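The wrist view shows the five slices clearly. Pale side up: (340,130), (363,205) and (274,250). Browned side up: (286,187) and (345,259). Their rectangles measure 46 x 46 mm at z 0.030, which matches the given size. Next, the leaf geometry from this view.

Run:
```python
from h import *
p=ctrl.get_image("wrist"); c=cloud(p); f=p["frame"].astype(int)
X,Y,Z=c[...,0],c[...,1],c[...,2]; v,u=np.mgrid[:480,:640]
b=(f.max(-1)<90)&(u>180)&(u<215)&(v>80)&(v<205)&(Z>.06)
q=c[b]; r=cv2.minAreaRect((q[:,:2]*1000).astype(np.float32)); print("bar",r,np.median(q[:,2]),len(q))
fl=(Z>.060)&(Z<.069)&(f.min(-1)>150)&(u>30)&(u<180)&(v>30)&(v<240)
l=cv2.connectedComponentsWithStats(fl.astype(np.uint8),connectivity=4); i=1+np.argmax(l[2][1:,4]); q=c[l[1]==i]
print("floor",cv2.minAreaRect((q[:,:2]*1000).astype(np.float32)),np.median(q[:,2]))
rm=(Z>.072)&(Z<.084)&(u<180)&(v>30)&(v<240)&(f.min(-1)>90); q=c[rm]; print("rim",cv2.minAreaRect((q[:,:2]*1000).astype(np.float32)))
```

```text
bar ((548.7626342773438, -201.52691650390625), (159.58001708984375, 123.15299987792969), 76.23271179199219) 0.07025145388782164 1140
floor ((549.3515625, -43.8592529296875), (200.58331298828125, 110.78033447265625), 6.744701385498047) 0.06332861996784497
rim ((552.4390258789062, -43.50279235839844), (234.90394592285156, 133.27264404296875), 6.983458995819092)
```

Checks agree: floor centre about (0.550, -0.046), plate yaw 6.8°, hinge (0.5425, 0.017), bar (0.562, -0.148). Picking up the first pale slice.

Emit:
{"name": "move_arm", "arguments": {
  "increments": "-10.5 7 -28 0 0 -1 65; -10.5 7 -28 0 0 -1 65; -10.5 7 -28 0 0 -1 65; -10.5 7 -28 0 0 -1 65; -10.5 7 -28 0 0 -1 65; -10.5 7 -28 0 0 -1 65; -10.5 7 -28 0 0 -1 65; -10.5 7 -28 0 0 -1 65",
  "grip_force": 20
}}

```text
time: 3.45
position: [0.4241, -0.2457, 0.0975]
tool_rot: [3.141, -0.048, 0.0]
ft_force: [0.3, 0.1, 0.0]
grip_width: 0.747
grip_force: 0.0
```

Emit:
{"name": "move_arm", "arguments": {
  "increments": "0 0 -20 0 0 0 65; 0 0 -20 0 0 0 65; 0 0 -20 0 0 0 65; 0 0 -10 0 0 0 65; 0 0 -7 0 0 0 65; 0 0 0 0 0 0 65; 0 0 0 0 0 0 255; 0 0 0 0 0 0 255"
}}

```text
time: 4.12
position: [0.4262, -0.2458, 0.0227]
tool_rot: [3.14, -0.044, 0.003]
ft_force: [0.7, 0.0, 0.5]
grip_width: 0.67
grip_force: 0.0
```

Emit:
{"name": "move_arm", "arguments": {
  "increments": "0 0 0 0 0 0 255; 0 0 0 0 0 0 255; 0 0 0 0 0 0 255; 0 0 0 0 0 0 255; 0 0 10 0 0 0 255; 0 0 35 0 0 0 255; 0 0 35 0 0 0 255; 0 0 35 0 0 0 255"
}}

```text
time: 4.78
position: [0.4247, -0.2445, 0.138]
tool_rot: [-3.14, 0.043, 0.002]
ft_force: [0.4, 0.3, -0.6]
grip_width: 0.523
grip_force: 20.0
```

Emit:
{"name": "move_arm", "arguments": {
  "increments": "8 24 0 0 0 1 255; 8 24 0 0 0 1 255; 8 24 0 0 0 1 255; 8 24 0 0 0 1 255; 8 24 0 0 0 1 255; 8 24 0 0 0 1 255; 8 24 0 0 0 1 255; 8 24 0 0 0 1 255"
}}

```text
time: 5.45
position: [0.4893, -0.0519, 0.1371]
tool_rot: [3.136, 0.177, 0.0]
ft_force: [-0.3, -0.2, 0.2]
grip_width: 0.523
grip_force: 20.0
```

Emit:
{"name": "move_arm", "arguments": {
  "increments": "0 0 0 0 0 0 255; 0 0 -20 0 0 0 255; 0 0 -20 0 0 0 255; 0 0 -15 0 0 0 255; 0 0 -8 0 0 0 255; 0 0 -4 0 0 0 255; 0 0 0 0 0 0 255; 0 0 0 0 0 0 65"
}}

```text
time: 6.12
position: [0.4899, -0.0533, 0.0703]
tool_rot: [3.136, 0.175, 0.002]
ft_force: [-0.8, -0.1, 0.5]
grip_width: 0.55
grip_force: 0.0
```

Emit:
{"name": "move_arm", "arguments": {
  "increments": "0 0 0 0 0 0 65; 0 0 0 0 0 0 65; 0 0 15 0 0 0 65; 0 0 30 0 0 0 65; 0 0 30 0 0 0 65; 1.7 -31 0 0 0 -1.8 65; 1.7 -31 0 0 0 -1.8 65; 1.7 -31 0 0 0 -1.8 65"
}}

```text
time: 6.78
position: [0.4953, -0.1472, 0.1463]
tool_rot: [3.14, 0.028, 0.004]
ft_force: [0.6, 0.7, 0.1]
grip_width: 0.743
grip_force: 0.0
```

Emit:
{"name": "move_arm", "arguments": {
  "increments": "1.7 -31 0 0 0 -1.8 65; 1.7 -31 0 0 0 -1.8 65; 1.7 -31 0 0 0 -1.8 65; 1.7 -31 0 0 0 -1.8 65; 1.7 -31 0 0 0 -1.8 65; 1.7 -31 0 0 0 -1.8 65; 1.7 -33 -10 0 0 -1.8 65; 0 0 -30 0 0 0 65"
}}

```text
time: 7.45
position: [0.5074, -0.3763, 0.1093]
tool_rot: [3.113, -0.332, 0.014]
ft_force: [-0.0, -2.8, 0.7]
grip_width: 0.75
grip_force: 0.0
```

Run:
```python
from h import *
st()
p=ctrl.get_image("scene"); 
print("leaf");slices(p,.070,.0765,(.44,.66,-.10,.005)); print("board"); slices(p,.0255,.035,(.37,.75,-.46,-.17))
```

```text
t 7.45 pos [ 0.5074 -0.3763  0.1093] rv [ 3.113 -0.332  0.014] f [-0.  -2.8  0.7] w 0.75 q [ 0.8   0.36 -0.25  1.64  0.1   1.14 -1.26]
leaf
board
slice [ 522.4 -252.6] [43.8 41.4] yaw 28.0 z 0.03 col [129.  81.  52.] 111
```

Run:
```python
from h import *
p=ctrl.get_image("scene"); st(); save(p,"s2")
q=ctrl.get_image("side"); c=cloud(q)
print("side leaf");slices(q,.071,.0775,(.44,.66,-.10,.005)); print("board"); slices(q,.0255,.035,(.37,.75,-.46,-.17))
w=ctrl.get_image("wrist"); print("wrist"); slices(w,.0255,.036,(.37,.75,-.46,-.17))
cv2.imwrite("pics/mix2.png",np.hstack([p["frame"][140:290,130:430],q["frame"][220:370,180:480]])[:,:,::-1])
```

```text
t 7.55 pos [ 0.503  -0.3658  0.1005] rv [-3.122  0.322  0.01 ] f [-1.3  0.4 -1. ] w 0.742 q [ 0.8   0.36 -0.26  1.65  0.1   1.14 -1.26]
side leaf
board
slice [ 508.6 -249.5] [44.6 26.6] yaw -17.3 z 0.0323 col [126.  75.  44.] 73
slice [ 502.1 -362. ] [48.5 45. ] yaw -7.5 z 0.0313 col [224. 212. 147.] 186
slice [ 419.1 -347.5] [50.7 43.7] yaw -5.4 z 0.0317 col [139.  85.  50.] 153
wrist
slice [ 598.6 -319.5] [46.5 45.9] yaw -13.0 z 0.0294 col [254. 254. 221.] 4892
slice [ 504.8 -364.8] [46.  45.4] yaw -11.7 z 0.0294 col [254. 254. 225.] 3547
slice [ 516.8 -255.7] [46.1 46.2] yaw -0.1 z 0.0297 col [224. 104.   9.] 3521
slice [ 442.7 -352.9] [44.4  4.3] yaw -11.2 z 0.0285 col [202. 150.  86.] 275
slice [ 406.1 -347.4] [45.6 16.2] yaw -8.4 z 0.0298 col [211. 101.  13.] 785
```

View pics/mix2.png

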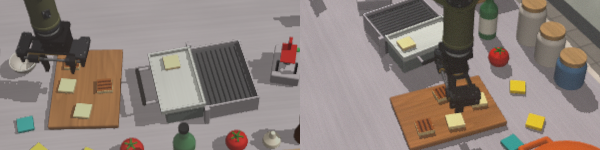

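The first slice lies in the leaf, pale side up, at (170,62). The arm stands over the second one.

Emit:
{"name": "move_arm", "arguments": {
  "increments": "2 1 -25 0 0 0 65; 0 0 -25 0 0 0 65; 0 0 -15 0 0 0 65; 0 0 -9 0 0 0 65; 0 0 -4 0 0 0 65; 0 0 0 0 0 0 65; 0 0 0 0 0 0 255; 0 0 0 0 0 0 255"
}}

```text
time: 8.32
position: [0.5095, -0.3647, 0.0284]
tool_rot: [3.124, -0.317, 0.004]
ft_force: [0.7, 1.0, -0.3]
grip_width: 0.66
grip_force: 0.0
```

Emit:
{"name": "move_arm", "arguments": {
  "increments": "0 0 0 0 0 0 255; 0 0 0 0 0 0 255; 0 0 0 0 0 0 255; 0 0 0 0 0 0 255; 0 0 10 0 0 0 255; 0 0 35 0 0 0 255; 0 0 35 0 0 0 255; 0 0 35 0 0 0 255"
}}

```text
time: 8.98
position: [0.5077, -0.3637, 0.1428]
tool_rot: [-3.125, 0.317, 0.002]
ft_force: [-0.2, -1.2, -0.4]
grip_width: 0.52
grip_force: 20.0
```

Emit:
{"name": "move_arm", "arguments": {
  "increments": "4.5 31.9 0 0 0 1.85 255; 4.5 31.9 0 0 0 1.85 255; 4.5 31.9 0 0 0 1.85 255; 4.5 31.9 0 0 0 1.85 255; 4.5 31.9 0 0 0 1.85 255; 4.5 31.9 0 0 0 1.85 255; 4.5 31.9 0 0 0 1.85 255; 4.5 31.9 0 0 0 1.85 255"
}}

```text
time: 9.65
position: [0.5442, -0.1074, 0.1422]
tool_rot: [3.14, 0.091, 0.0]
ft_force: [1.1, 0.1, -0.2]
grip_width: 0.52
grip_force: 20.0
```

Emit:
{"name": "move_arm", "arguments": {
  "increments": "4.5 31.9 0 0 0 1.85 255; 4.5 31.9 0 0 0 1.85 255; 0 0 0 0 0 0 255; 0 0 -15 0 0 0 255; 0 0 -15 0 0 0 255; 0 0 0 0 0 0 255; 0 0 0 0 0 0 255; 0 0 0 0 0 0 255"
}}

```text
time: 10.32
position: [0.5537, -0.0454, 0.1124]
tool_rot: [3.136, 0.189, 0.001]
ft_force: [-0.2, 0.1, 0.0]
grip_width: 0.517
grip_force: 20.0
```

Emit:
{"name": "move_arm", "arguments": {
  "increments": "0 0 -20 0 0 0 255; 0 0 -12 0 0 0 255; 0 0 -4.5 0 0 0 255; 0 0 0 0 0 0 255; 0 0 0 0 0 0 65; 0 0 0 0 0 0 65; 0 0 0 0 0 0 65; 0 0 15 0 0 0 65"
}}

```text
time: 10.98
position: [0.5515, -0.0451, 0.0883]
tool_rot: [-3.135, -0.189, 0.007]
ft_force: [0.0, -0.5, -0.1]
grip_width: 0.706
grip_force: 0.0
```

Emit:
{"name": "move_arm", "arguments": {
  "increments": "0 0 25 0 0 0 65; 0 0 30 0 0 0 65; 5 -30.4 0 0 0 -2.17 65; 5 -30.4 0 0 0 -2.17 65; 5 -30.4 0 0 0 -2.17 65; 5 -30.4 0 0 0 -2.17 65; 5 -30.4 0 0 0 -2.17 65; 5 -30.4 0 0 0 -2.17 65"
}}

```text
time: 11.65
position: [0.5837, -0.2291, 0.1458]
tool_rot: [3.136, -0.17, 0.001]
ft_force: [0.2, 0.2, 0.3]
grip_width: 0.744
grip_force: 0.0
```

Emit:
{"name": "move_arm", "arguments": {
  "increments": "5 -30.4 0 0 0 -2.17 65; 5 -30.4 0 0 0 -2.17 65; 5 -30.4 0 0 0 -2.17 65; 0 0 -20 0 0 0 65; 0 0 -20 0 0 0 65; 0 0 0 0 0 0 65; 0 0 0 0 0 0 65; 0 0 0 0 0 0 65"
}}

```text
time: 12.32
position: [0.5991, -0.3184, 0.1064]
tool_rot: [3.122, -0.344, 0.002]
ft_force: [0.9, 0.3, -0.2]
grip_width: 0.748
grip_force: 0.0
```

Emit:
{"name": "move_arm", "arguments": {
  "increments": "0 -1 -25 0 0 0 65; 0 0 -25 0 0 0 65; 0 0 -18 0 0 0 65; 0 0 -11 0 0 0 65; 0 0 -5 0 0 0 65; 0 0 0 0 0 0 65; 0 0 0 0 0 0 255; 0 0 0 0 0 0 255"
}}

```text
time: 12.98
position: [0.5996, -0.3202, 0.0231]
tool_rot: [3.121, -0.345, 0.004]
ft_force: [-0.4, 0.4, 0.1]
grip_width: 0.664
grip_force: 0.0
```

Emit:
{"name": "move_arm", "arguments": {
  "increments": "0 0 0 0 0 0 255; 0 0 0 0 0 0 255; 0 0 0 0 0 0 255; 0 0 0 0 0 0 255; 0 0 10 0 0 0 255; 0 0 35 0 0 0 255; 0 0 35 0 0 0 255; 0 0 35 0 0 0 255"
}}

```text
time: 13.65
position: [0.5977, -0.3194, 0.1372]
tool_rot: [-3.122, 0.345, 0.002]
ft_force: [0.8, -1.2, 0.6]
grip_width: 0.525
grip_force: 20.0
```

Emit:
{"name": "move_arm", "arguments": {
  "increments": "1.5 31.2 0 0 0 2.17 255; 1.5 31.2 0 0 0 2.17 255; 1.5 31.2 0 0 0 2.17 255; 1.5 31.2 0 0 0 2.17 255; 1.5 31.2 0 0 0 2.17 255; 1.5 31.2 0 0 0 2.17 255; 1.5 31.2 0 0 0 2.17 255; 1.5 31.2 0 0 0 2.17 255"
}}

```text
time: 14.32
position: [0.61, -0.0687, 0.1366]
tool_rot: [3.138, 0.133, -0.0]
ft_force: [1.3, 0.7, 0.0]
grip_width: 0.526
grip_force: 20.0
```

Emit:
{"name": "move_arm", "arguments": {
  "increments": "1.5 31 0 0 0 2.17 255; 0 0 0 0 0 0 255; 0 0 -15 0 0 0 255; 0 0 -15 0 0 0 255; 0 0 0 0 0 0 255; 0 0 0 0 0 0 255; 0 0 0 0 0 0 255; 0 0 0 0 0 0 255"
}}

```text
time: 14.98
position: [0.6125, -0.0393, 0.1073]
tool_rot: [3.136, 0.189, 0.003]
ft_force: [0.0, 1.4, -0.8]
grip_width: 0.526
grip_force: 20.0
```

Emit:
{"name": "move_arm", "arguments": {
  "increments": "0 0 -20 0 0 0 255; 0 0 -12 0 0 0 255; 0 0 -5 0 0 0 255; 0 0 0 0 0 0 255; 0 0 0 0 0 0 65; 0 0 0 0 0 0 65; 0 0 0 0 0 0 65; 0 0 15 0 0 0 65"
}}

```text
time: 15.65
position: [0.6097, -0.0392, 0.0817]
tool_rot: [-3.135, -0.19, 0.008]
ft_force: [-0.3, -0.5, -0.8]
grip_width: 0.716
grip_force: 0.0
```

Emit:
{"name": "move_arm", "arguments": {
  "increments": "0 0 25 0 0 0 65; 0 0 30 0 0 0 65; -12.6 -27.2 0 0 0 0 150; -12.6 -27.2 0 0 0 0 150; -12.6 -27.2 0 0 0 0 150; -12.6 -27.2 0 0 0 0 150; 0 0 0 0 0 0 150; 0 0 0 0 0 0 150"
}}

```text
time: 16.32
position: [0.5607, -0.1506, 0.1394]
tool_rot: [3.135, 0.182, 0.0]
ft_force: [-0.0, 0.3, -0.0]
grip_width: 0.437
grip_force: 0.0
```

Run:
```python
from h import *
p=ctrl.get_image("scene"); w=ctrl.get_image("wrist"); st()
c=cloud(w); f=w["frame"].astype(int)
slices(w,.0715,.0772,(.44,.66,-.10,.005))
b=(f.max(-1)<110)&(c[...,2]>.062)&(c[...,2]<.08)&(c[...,0]>.49)&(c[...,0]<.63)&(c[...,1]>-.17)&(c[...,1]<-.125); q=c[b]; print(len(q),cv2.minAreaRect((q[:,:2]*1000).astype(np.float32)))
cv2.imwrite("pics/mix3.png",np.hstack([cv2.resize(p["frame"][160:280,160:400],(480,240)),w["frame"][::2,::2]])[:,:,::-1])
```

```text
t 16.42 pos [ 0.5619 -0.147   0.1394] rv [-3.135e+00 -1.910e-01 -1.000e-03] f [-0.4  0.1  0.3] w 0.42 q [ 0.59  0.26 -0.43  1.72  0.12  1.19 -1.33]
slice [611.  -39.8] [45.8 46.4] yaw 6.9 z 0.0753 col [245. 246. 177.] 4865
slice [549.3 -46.1] [45.7 46.5] yaw 6.9 z 0.0753 col [246. 245. 173.] 3886
2679 ((562.1836547851562, -138.36273193359375), (127.87985229492188, 32.678157806396484), 5.674618721008301)
```

View pics/mix3.png

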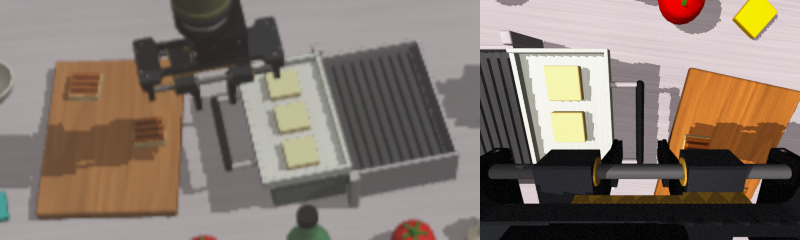

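All three pale slices lie square in the leaf, at (283,82), (292,118) and (299,152). Now computing the bar's arc.

Run:
```python
import numpy as np
a=np.radians(6.8)
for th in [np.linspace(0,2.1,17)]:
    y=-166*np.cos(th); z=166*np.sin(th)
    for dy,dz in zip(np.diff(y),np.diff(z)): print(f"{-np.sin(a)*dy:.1f} {np.cos(a)*dy:.1f} {dz:.1f} 0 0 0 255;")
```

```text
-0.2 1.4 21.7 0 0 0 255;
-0.5 4.2 21.4 0 0 0 255;
-0.8 7.0 20.6 0 0 0 255;
-1.1 9.6 19.5 0 0 0 255;
-1.4 12.0 18.1 0 0 0 255;
-1.7 14.3 16.3 0 0 0 255;
-1.9 16.3 14.3 0 0 0 255;
-2.1 18.0 12.0 0 0 0 255;
-2.3 19.4 9.6 0 0 0 255;
-2.4 20.5 6.9 0 0 0 255;
-2.5 21.2 4.2 0 0 0 255;
-2.6 21.6 1.3 0 0 0 255;
-2.6 21.6 -1.5 0 0 0 255;
-2.5 21.2 -4.3 0 0 0 255;
-2.4 20.4 -7.1 0 0 0 255;
-2.3 19.3 -9.7 0 0 0 255;
```

Emit:
{"name": "move_arm", "arguments": {
  "increments": "0 0 -25 0 0 0 150; 0 0 -25 0 0 0 150; 0 0 -18 0 0 0 150; 0 0 -12 0 0 0 150; 0 -1 -6 0 0 0 150; 0 0 0 0 0 0 150; 0 0 0 0 0 0 255; 0 0 0 0 0 0 255",
  "grip_force": 15
}}

```text
time: 17.08
position: [0.5626, -0.1489, 0.0544]
tool_rot: [3.135, 0.19, 0.003]
ft_force: [0.2, -0.0, 0.5]
grip_width: 0.332
grip_force: 0.0
```

Emit:
{"name": "move_arm", "arguments": {
  "increments": "0 0 0 0 0 0 255; 0 0 0 0 0 0 255; 0 0 0 0 0 0 255; 0 0 0 0 0 0 255; 0 0 0 0 0 0 255; 0 0 0 0 0 0 255; 0 0 0 0 0 0 255; 0 0 0 0 0 0 255"
}}

```text
time: 17.75
position: [0.5619, -0.1481, 0.0539]
tool_rot: [-3.135, -0.19, -0.001]
ft_force: [-1.2, 2.6, 6.5]
grip_width: 0.13
grip_force: 15.0
```

Emit:
{"name": "move_arm", "arguments": {
  "increments": "-0.2 1.4 21.7 0 0 0 255; -0.5 4.2 21.4 0 0 0 255; -0.8 7 20.6 0 0 0 255; -1.1 9.6 19.5 0 0 0 255; -1.4 12 18.1 0 0 0 255; -1.7 14.3 16.3 0 0 0 255; -1.9 16.3 14.3 0 0 0 255; -2.1 18 12 0 0 0 255"
}}

```text
time: 18.42
position: [0.5527, -0.071, 0.1993]
tool_rot: [3.129, 0.182, 0.005]
ft_force: [1.7, -5.9, 3.5]
grip_width: 0.131
grip_force: 15.0
```

Emit:
{"name": "move_arm", "arguments": {
  "increments": "-2.3 19.4 9.6 0 0 0 255; -2.4 20.5 6.9 0 0 0 255; -2.5 21.2 4.2 0 0 0 255; -2.6 21.6 1.3 0 0 0 255; -2.6 21.6 -1.5 0 0 0 255; -2.5 21.2 -4.3 0 0 0 255; -2.4 20.4 -7.1 0 0 0 255; -2.3 19.3 -9.7 0 0 0 255"
}}

```text
time: 19.08
position: [0.5326, 0.0994, 0.1971]
tool_rot: [3.134, 0.189, 0.004]
ft_force: [0.7, -0.5, 0.5]
grip_width: 0.131
grip_force: 15.0
```

Run:
```python
from h import *
p=ctrl.get_image("scene"); w=ctrl.get_image("side"); st()
cv2.imwrite("pics/mix4.png",np.hstack([cv2.resize(p["frame"][150:290,260:440],(360,280)),cv2.resize(w["frame"][160:300,220:400],(360,280))])[:,:,::-1])
```

```text
t 19.18 pos [0.5322 0.1026 0.1955] rv [-3.134e+00 -1.980e-01 -3.000e-03] f [1.1 3.4 3.1] w 0.132 q [ 0.33  0.15 -0.62  1.74  0.09  1.28 -1.75]
```

View pics/mix4.png

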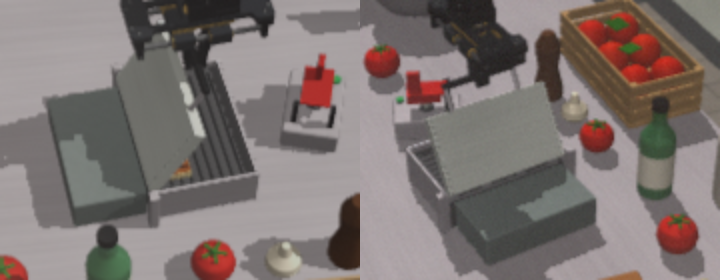

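The leaf is past upright. One slice shows brown at (180,168), but the other two may still be leaning at (190,95). I'll go slightly further, wait, and look again.

Emit:
{"name": "move_arm", "arguments": {
  "increments": "-0.7 6 -4 0 0 0 255; 0 0 0 0 0 0 255; 0 0 0 0 0 0 255; 0 0 0 0 0 0 255; 0 0 0 0 0 0 255; 0 0 0 0 0 0 255; 0 0 0 0 0 0 255; 0 0 0 0 0 0 255"
}}

```text
time: 19.85
position: [0.5318, 0.1055, 0.1935]
tool_rot: [-3.135, -0.189, -0.002]
ft_force: [-1.4, 3.9, 5.9]
grip_width: 0.132
grip_force: 15.0
```

Run:
```python
from h import *
p=ctrl.get_image("scene"); st(); c=cloud(p)
x=c-np.array([.5425,.017,0]); a=np.radians(6.8); xp=x[...,0]*np.cos(a)+x[...,1]*np.sin(a); yp=-x[...,0]*np.sin(a)+x[...,1]*np.cos(a)
m=(abs(xp)<.1)&(yp>.003)&(yp<.145)&(c[...,2]>.057)&(c[...,2]<.11)
f=p["frame"]; k,l,s,_=cv2.connectedComponentsWithStats(m.astype(np.uint8),connectivity=4)
for i in range(1,k):
    if s[i,4]>15: print(s[i,4],"x",xp[l==i].min().round(3),xp[l==i].max().round(3),"y",yp[l==i].min().round(3),yp[l==i].max().round(3),"z",np.percentile(c[l==i][:,2],[5,50,95]).round(3),np.median(f[l==i],0))
cv2.imwrite("pics/mix5.png",cv2.resize(f[165:265,290:400],(550,500),interpolation=cv2.INTER_CUBIC)[:,:,::-1])
```

```text
t 19.9 pos [0.5318 0.1055 0.1935] rv [-3.135e+00 -1.890e-01 -2.000e-03] f [-1.3  5.1  4.8] w 0.13 q [ 0.32  0.15 -0.62  1.74  0.09  1.28 -1.77]
446 x -0.099 0.1 y 0.003 0.025 z [0.081 0.095 0.109] [113. 113. 108.]
42 x 0.064 0.09 y 0.041 0.065 z [0.058 0.064 0.069] [129.   95.   77.5]
```

View pics/mix5.png

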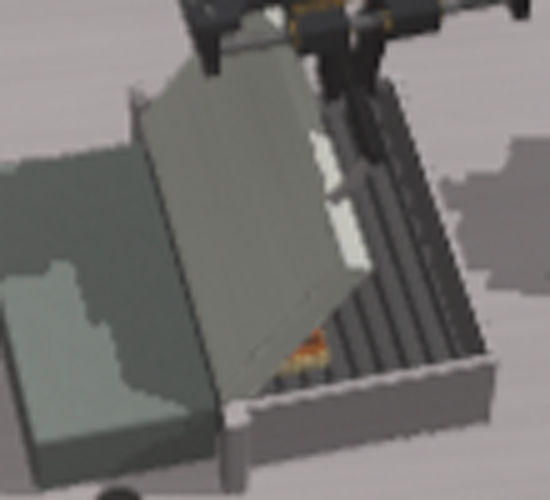

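Run:
```python
import numpy as np
a=np.radians(6.8); th=np.linspace(2.14,0,23)
y=-166*np.cos(th); z=166*np.sin(th)
for dy,dz in zip(np.diff(y),np.diff(z)): print(f"{-np.sin(a)*dy:.1f} {np.cos(a)*dy:.1f} {dz:.1f} 0 0 0 255",end="; ")
```

```text
1.7 -13.9 8.0 0 0 0 255; 1.7 -14.6 6.6 0 0 0 255; 1.8 -15.2 5.2 0 0 0 255; 1.9 -15.6 3.7 0 0 0 255; 1.9 -15.9 2.1 0 0 0 255; 1.9 -16.0 0.6 0 0 0 255; 1.9 -16.0 -1.0 0 0 0 255; 1.9 -15.8 -2.6 0 0 0 255; 1.8 -15.5 -4.1 0 0 0 255; 1.8 -15.0 -5.6 0 0 0 255; 1.7 -14.4 -7.1 0 0 0 255; 1.6 -13.7 -8.4 0 0 0 255; 1.5 -12.8 -9.7 0 0 0 255; 1.4 -11.8 -10.9 0 0 0 255; 1.3 -10.7 -12.0 0 0 0 255; 1.1 -9.5 -13.0 0 0 0 255; 1.0 -8.2 -13.9 0 0 0 255; 0.8 -6.8 -14.6 0 0 0 255; 0.6 -5.4 -15.2 0 0 0 255; 0.5 -3.9 -15.7 0 0 0 255; 0.3 -2.3 -16.0 0 0 0 255; 0.1 -0.8 -16.1 0 0 0 255;
```

Emit:
{"name": "move_arm", "arguments": {
  "increments": "1.7 -13.9 8 0 0 0 255; 1.7 -14.6 6.6 0 0 0 255; 1.8 -15.2 5.2 0 0 0 255; 1.9 -15.6 3.7 0 0 0 255; 1.9 -15.9 2.1 0 0 0 255; 1.9 -16 0.6 0 0 0 255; 1.9 -16 -1 0 0 0 255; 1.9 -15.8 -2.6 0 0 0 255"
}}

```text
time: 20.57
position: [0.5461, -0.0204, 0.2152]
tool_rot: [3.135, 0.186, -0.0]
ft_force: [0.6, 0.6, 0.1]
grip_width: 0.127
grip_force: 15.0
```

Emit:
{"name": "move_arm", "arguments": {
  "increments": "1.8 -15.5 -4.1 0 0 0 255; 1.8 -15 -5.6 0 0 0 255; 1.7 -14.4 -7.1 0 0 0 255; 1.6 -13.7 -8.4 0 0 0 255; 1.5 -12.8 -9.7 0 0 0 255; 1.4 -11.8 -10.9 0 0 0 255; 1.3 -10.7 -12 0 0 0 255; 1.1 -9.5 -13 0 0 0 255"
}}

```text
time: 21.23
position: [0.5579, -0.1226, 0.1426]
tool_rot: [3.136, 0.189, -0.002]
ft_force: [-0.9, -0.4, 0.0]
grip_width: 0.129
grip_force: 15.0
```

Emit:
{"name": "move_arm", "arguments": {
  "increments": "1 -8.2 -13.9 0 0 0 255; 0.8 -6.8 -14.6 0 0 0 255; 0.6 -5.4 -15.2 0 0 0 255; 0.5 -3.9 -15.7 0 0 0 255; 0.3 -2.3 -16 0 0 0 255; 0.1 -0.8 -13 0 0 0 255; 0 0 0 0 0 0 255; 0 0 0 0 0 0 255"
}}

```text
time: 21.9
position: [0.5613, -0.1481, 0.0544]
tool_rot: [-3.135, -0.191, 0.002]
ft_force: [-0.7, 0.8, -2.7]
grip_width: 0.129
grip_force: 15.0
```

Emit:
{"name": "move_arm", "arguments": {
  "increments": "0 0 0 0 0 0 150; 0 0 0 0 0 0 150; 0 0 0 0 0 0 150; 0 0 0 0 0 0 150; 0 0 10 0 0 0 150; 0 0 25 0 0 0 150; 0 0 30 0 0 0 150; 0 0 20 0 0 0 150"
}}

```text
time: 22.57
position: [0.5627, -0.1489, 0.1442]
tool_rot: [3.135, 0.19, 0.005]
ft_force: [1.2, 0.4, -0.2]
grip_width: 0.41
grip_force: 0.0
```

```bash
cat >> h.py <<'E'
def toplate(c):
    x=c-np.array([.5425,.017,0]); a=np.radians(6.8)
    return np.stack([x[...,0]*np.cos(a)+x[...,1]*np.sin(a),-x[...,0]*np.sin(a)+x[...,1]*np.cos(a)],-1)
E
python3 - <<'E'
from h import *
p=ctrl.get_image("scene"); w=ctrl.get_image("wrist"); st()
for r in slices(p,.058,.07,(.42,.68,.0,.18)): print(" plate",toplate(np.array([*r[0],0])/1000).round(4))
print("wrist")
for r in slices(w,.058,.07,(.42,.68,.0,.18)): print(" plate",toplate(np.array([*r[0],0])/1000).round(4))
slices(w,.0255,.036,(.37,.75,-.46,-.17))
c=cloud(w); P=toplate(c); m=(abs(P[...,0])<.08)&(P[...,1]>-.11)&(P[...,1]<-.03); print("floor z",np.percentile(c[m][:,2],[2,50,98]))
cv2.imwrite("pics/mix6.png",np.hstack([cv2.resize(p["frame"][165:265,260:400],(420,300)),w["frame"][:300:,:300]])[:,:,::-1])
E
```

```text
t 22.67 pos [ 0.5648 -0.1494  0.1463] rv [3.132 0.189 0.013] f [-0.2 -1.1  0.4] w 0.41 q [ 0.59  0.25 -0.44  1.71  0.12  1.19 -1.33]
slice [481.9  43.6] [60.3 35.7] yaw 39.5 z 0.0647 col [126.5  81.5  53. ] 104
slice [536.2  65.8] [51.  33.4] yaw 2.6 z 0.0646 col [127.  80.  51.] 125
slice [599.5  75. ] [21.7 56.7] yaw -11.6 z 0.0639 col [127.  79.  50.] 91
slice [601.5   9. ] [63.7 19.9] yaw 6.5 z 0.0641 col [156. 156. 149.] 99
slice [602.   49.5] [19.9 49. ] yaw -7.2 z 0.064 col [125.  80.  53.] 83
 plate [-0.057   0.0336]
 plate [-0.0005  0.0492]
 plate [0.0634 0.0508]
 plate [ 0.0576 -0.015 ]
 plate [0.0629 0.0253]
wrist
slice [648.4  49.8] [17.1 62.6] yaw 23.2 z 0.0633 col [207. 193. 196.] 897
slice [564.9   8.2] [158.7  23. ] yaw 2.4 z 0.0636 col [172. 171. 160.] 4894
slice [598.9  62.9] [46.  47.3] yaw 6.7 z 0.0637 col [178.  82.  12.] 4272
slice [537.8  57.8] [45.5 47.4] yaw 6.8 z 0.0637 col [169.  75.   5.] 3556
slice [484.8  40.8] [32.  28.7] yaw 7.0 z 0.0635 col [144.  74.   8.] 1169
slice [432.3  32.3] [ 6.9 32.6] yaw 6.5 z 0.0628 col [172. 159. 163.] 284
 plate [0.1091 0.02  ]
 plate [ 0.0212 -0.0114]
 plate [0.0615 0.0388]
 plate [0.0002 0.041 ]
 plate [-0.0545  0.0305]
 plate [-0.1076  0.0282]
slice [ 713.5 -189.3] [ 7.6 38. ] yaw 6.1 z 0.0319 col [102.   4.   0.] 315
slice [ 526.6 -254.5] [27.6 45.7] yaw 1.4 z 0.0297 col [125.  60.  18.] 1250
floor z [0.06221378 0.06408761 0.26024201]
```

View pics/mix6.png

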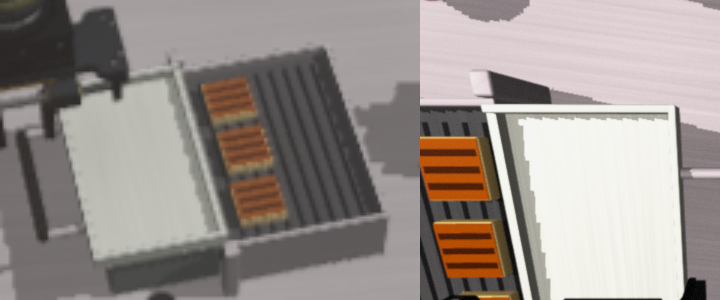

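All three landed browned side up at plate y of about 40 mm, x of about -57, 0 and 61 mm (crop pixels (230,100), (246,148), (258,200)). The leaf is flat and empty. Next are the two browned-up slices, to be gripped along x so that the fingers clear the row.

Emit:
{"name": "move_arm", "arguments": {
  "increments": "-3.8 -8.8 0 0 0 6.94 65; -3.8 -8.8 0 0 0 6.94 65; -3.8 -8.8 0 0 0 6.94 65; -3.8 -8.8 0 0 0 6.94 65; -3.8 -8.8 0 0 0 6.94 65; -3.8 -8.8 0 0 0 6.94 65; -3.8 -8.8 0 0 0 6.94 65; -3.8 -8.8 0 0 0 6.94 65",
  "grip_force": 20
}}

```text
time: 23.33
position: [0.5307, -0.2195, 0.1406]
tool_rot: [-2.682, -1.636, 0.001]
ft_force: [0.2, 0.6, 0.0]
grip_width: 0.744
grip_force: 0.0
```

Emit:
{"name": "move_arm", "arguments": {
  "increments": "-3.8 -8.8 0 0 0 6.94 65; -3.8 -8.8 0 0 0 6.94 65; -3.8 -8.8 0 0 0 6.94 65; -3.8 -8.8 0 0 0 6.94 65; 0 0 -20 0 0 0 65; 0 0 -20 0 0 0 65; 0 0 0 0 0 0 65; 0 0 0 0 0 0 65"
}}

```text
time: 24.0
position: [0.5149, -0.2539, 0.0999]
tool_rot: [-2.216, -2.223, 0.001]
ft_force: [0.2, -0.5, 1.1]
grip_width: 0.742
grip_force: 0.0
```

Run:
```python
from h import *
w=ctrl.get_image("wrist"); w=ctrl.get_image("wrist"); s=st(); y=rot(s["tool_rot"])[:,1]; print("yaw",(np.degrees(np.arctan2(-y[0],y[1])))%180)
slices(w,.0255,.036,(.37,.75,-.46,-.17))
```

```text
t 24.1 pos [ 0.5166 -0.2543  0.1018] rv [2.216e+00 2.225e+00 1.000e-03] f [0.6 0.7 1.1] w 0.744 q [ 0.88  0.3  -0.54  1.77  0.17  1.12  0.28]
yaw 90.21818457408465
slice [ 718.9 -196.2] [14.6 52.2] yaw 24.3 z 0.0312 col [134.   5.   0.] 999
slice [ 516.5 -253.9] [45.9 45.5] yaw 0.1 z 0.0298 col [228. 106.  10.] 3574
```

Emit:
{"name": "move_arm", "arguments": {
  "increments": "0 0 -25 0 0 0 65; 0 0 -25 0 0 0 65; 0 0 -15 0 0 0 65; 0 0 -9 0 0 0 65; 0 0 -5 0 0 0 65; 0 0 0 0 0 0 65; 0 0 0 0 0 0 255; 0 0 0 0 0 0 255"
}}

```text
time: 24.77
position: [0.5171, -0.2548, 0.0232]
tool_rot: [2.216, 2.224, 0.001]
ft_force: [-0.3, -0.3, -0.6]
grip_width: 0.666
grip_force: 0.0
```

Emit:
{"name": "move_arm", "arguments": {
  "increments": "0 0 0 0 0 0 255; 0 0 0 0 0 0 255; 0 0 0 0 0 0 255; 0 0 0 0 0 0 255; 0 0 10 0 0 0 255; 0 0 35 0 0 0 255; 0 0 35 0 0 0 255; 0 0 35 0 0 0 255"
}}

```text
time: 25.43
position: [0.5154, -0.2538, 0.1381]
tool_rot: [-2.216, -2.225, 0.0]
ft_force: [0.5, -0.8, -0.1]
grip_width: 0.525
grip_force: 20.0
```

Emit:
{"name": "move_arm", "arguments": {
  "increments": "4.6 31.9 0 0 0 0.55 255; 4.6 31.9 0 0 0 0.55 255; 4.6 31.9 0 0 0 0.55 255; 4.6 31.9 0 0 0 0.55 255; 4.6 31.9 0 0 0 0.55 255; 4.6 31.9 0 0 0 0.55 255; 4.6 31.9 0 0 0 0.55 255; 4.6 31.9 0 0 0 0.55 255"
}}

```text
time: 26.1
position: [0.5527, 0.0023, 0.1374]
tool_rot: [2.13, 2.309, -0.0]
ft_force: [0.8, 0.4, 0.7]
grip_width: 0.523
grip_force: 20.0
```

Emit:
{"name": "move_arm", "arguments": {
  "increments": "4.6 31.9 0 0 0 0.55 255; 4.6 31.9 0 0 0 0.55 255; 4.6 31.9 0 0 0 0.55 255; 4.6 31.9 0 0 0 0.55 255; 0 0 -15 0 0 0 255; 0 0 -15 0 0 0 255; 0 0 0 0 0 0 255; 0 0 0 0 0 0 255"
}}

```text
time: 26.77
position: [0.5705, 0.1281, 0.1064]
tool_rot: [-2.085, -2.348, 0.002]
ft_force: [0.7, 0.5, 0.4]
grip_width: 0.524
grip_force: 20.0
```

Emit:
{"name": "move_arm", "arguments": {
  "increments": "0 0 -25 0 0 0 255; 0 0 -15 0 0 0 255; 0 0 -8 0 0 0 255; 0 0 0 0 0 0 255; 0 0 0 0 0 0 65; 0 0 0 0 0 0 65; 0 0 0 0 0 0 65; 0 0 15 0 0 0 65"
}}

```text
time: 27.43
position: [0.5699, 0.1279, 0.0725]
tool_rot: [-2.085, -2.348, 0.004]
ft_force: [0.2, -0.4, -0.7]
grip_width: 0.706
grip_force: 0.0
```

Emit:
{"name": "move_arm", "arguments": {
  "increments": "0 0 30 0 0 0 65; 0 0 35 0 0 0 65; -11.5 -36.8 0 0 0 -1.17 65; -11.5 -36.8 0 0 0 -1.17 65; -11.5 -36.8 0 0 0 -1.17 65; -11.5 -36.8 0 0 0 -1.17 65; -11.5 -36.8 0 0 0 -1.17 65; -11.5 -36.8 0 0 0 -1.17 65"
}}

```text
time: 28.1
position: [0.502, -0.094, 0.1401]
tool_rot: [2.225, 2.215, 0.001]
ft_force: [2.3, 0.7, -0.1]
grip_width: 0.747
grip_force: 0.0
```

Emit:
{"name": "move_arm", "arguments": {
  "increments": "-11.5 -36.8 0 0 0 -1.17 65; -11.5 -36.8 0 0 0 -1.17 65; -11.5 -36.8 0 0 0 -1.17 65; -11.5 -36.8 0 0 0 -1.17 65; -11.5 -36.8 0 0 0 -1.17 65; -11.5 -36.8 0 0 0 -1.17 65; -11.5 -36.8 0 0 0 -1.17 65; 0 0 -20 0 0 0 65"
}}

```text
time: 28.77
position: [0.4198, -0.3614, 0.1231]
tool_rot: [2.382, 2.031, -0.005]
ft_force: [-0.1, -0.7, 0.4]
grip_width: 0.747
grip_force: 0.0
```

Run:
```python
from h import *
w=ctrl.get_image("wrist"); w=ctrl.get_image("wrist"); s=st(); y=rot(s["tool_rot"])[:,1]; print("yaw",(np.degrees(np.arctan2(-y[0],y[1])))%180)
slices(w,.0255,.036,(.36,.75,-.46,-.17))
p=ctrl.get_image("scene")
for r in slices(p,.058,.07,(.42,.68,.0,.18)): print(" plate",toplate(np.array([*r[0],0])/1000).round(4))
```

```text
t 28.87 pos [ 0.4196 -0.3511  0.1173] rv [-2.38  -2.046  0.   ] f [ 0.5  0.8 -0.1] w 0.748 q [ 1.04  0.21 -0.43  1.82  0.1   1.13  0.42]
yaw 81.34857516573355
slice [ 420.3 -349. ] [46.8 45.5] yaw -7.6 z 0.0298 col [218. 100.  13.] 3288
slice [478.   51.1] [45.4 47.1] yaw 2.8 z 0.064 col [125.  78.  53.] 153
slice [578.8  58.1] [96.3 49.9] yaw 17.2 z 0.0644 col [125.  79.  51.] 378
slice [573.3 127.8] [50.8 46. ] yaw 3.3 z 0.0641 col [125.  77.  47.] 161
 plate [-0.06    0.0415]
 plate [0.0409 0.0365]
 plate [0.0437 0.1064]
```

Emit:
{"name": "move_arm", "arguments": {
  "increments": "0.5 1 -30 0 0 0 65; 0 0 -30 0 0 0 65; 0 0 -20 0 0 0 65; 0 0 -10 0 0 0 65; 0 0 -5 0 0 0 65; 0 0 0 0 0 0 65; 0 0 0 0 0 0 255; 0 0 0 0 0 0 255"
}}

```text
time: 29.58
position: [0.4235, -0.3496, 0.0255]
tool_rot: [2.376, 2.051, 0.001]
ft_force: [-0.2, 0.6, 0.4]
grip_width: 0.664
grip_force: 0.0
```

Emit:
{"name": "move_arm", "arguments": {
  "increments": "0 0 0 0 0 0 255; 0 0 0 0 0 0 255; 0 0 0 0 0 0 255; 0 0 0 0 0 0 255; 0 0 10 0 0 0 255; 0 0 35 0 0 0 255; 0 0 35 0 0 0 255; 0 0 35 0 0 0 255"
}}

```text
time: 30.25
position: [0.4217, -0.3483, 0.14]
tool_rot: [-2.377, -2.052, -0.0]
ft_force: [0.6, -0.1, 0.8]
grip_width: 0.52
grip_force: 20.0
```

Emit:
{"name": "move_arm", "arguments": {
  "increments": "5.7 39 0 0 0 1.27 255; 5.7 39 0 0 0 1.27 255; 5.7 39 0 0 0 1.27 255; 5.7 39 0 0 0 1.27 255; 5.7 39 0 0 0 1.27 255; 5.7 39 0 0 0 1.27 255; 5.7 39 0 0 0 1.27 255; 5.7 39 0 0 0 1.27 255"
}}

```text
time: 30.92
position: [0.4676, -0.0352, 0.1393]
tool_rot: [2.186, 2.255, -0.001]
ft_force: [1.0, 0.1, -0.1]
grip_width: 0.522
grip_force: 20.0
```

Emit:
{"name": "move_arm", "arguments": {
  "increments": "5.7 39 0 0 0 1.27 255; 5.7 39 0 0 0 1.27 255; 5.7 39 0 0 0 1.27 255; 5.7 39 0 0 0 1.27 255; 0 0 -10 0 0 0 255; 0 0 -10 0 0 0 255; 0 0 0 0 0 0 255; 0 0 0 0 0 0 255"
}}

```text
time: 31.58
position: [0.4899, 0.1172, 0.1179]
tool_rot: [-2.087, -2.347, 0.004]
ft_force: [-0.1, -0.3, 0.1]
grip_width: 0.523
grip_force: 20.0
```

Emit:
{"name": "move_arm", "arguments": {
  "increments": "0 0 -25 0 0 0 255; 0 0 -20 0 0 0 255; 0 0 -12.5 0 0 0 255; 0 0 0 0 0 0 255; 0 0 0 0 0 0 65; 0 0 0 0 0 0 65; 0 0 0 0 0 0 65; 0 0 15 0 0 0 65"
}}

```text
time: 32.25
position: [0.4893, 0.1185, 0.0753]
tool_rot: [-2.084, -2.348, 0.004]
ft_force: [-0.1, 0.2, -0.1]
grip_width: 0.712
grip_force: 0.0
```

Emit:
{"name": "move_arm", "arguments": {
  "increments": "0 0 30 0 0 0 65; 0 0 35 0 0 0 65; 0 0 35 0 0 0 65; 0 0 35 0 0 0 65; 0 0 30 0 0 0 65; 0 0 0 0 0 0 65; 0 0 0 0 0 0 65; 0 0 0 0 0 0 65"
}}

```text
time: 32.92
position: [0.4904, 0.1189, 0.2412]
tool_rot: [2.085, 2.349, -0.001]
ft_force: [0.9, 0.8, -1.4]
grip_width: 0.748
grip_force: 0.0
```

Run:
```python
from h import *
w=ctrl.get_image("wrist"); p=ctrl.get_image("scene"); s=st()
for r in slices(p,.058,.07,(.42,.68,.0,.18)): print(" plate",toplate(np.array([*r[0],0])/1000).round(4))
c=cloud(w); f=w["frame"].astype(int)
X,Y,Z=c[...,0],c[...,1],c[...,2]
red=(f[...,0]>90)&(f[...,1]<70)&(f[...,2]<70)&(X>.4)&(X<.6)&(Y>.2)&(Y<.36)
for nm,a,b in [("cover",.078,.086),("fin",.111,.121)]:
    q=c[red&(Z>a)&(Z<b)]
    if len(q)>3: r=cv2.minAreaRect((q[:,:2]*1000).astype(np.float32)); print(nm,len(q),r,np.median(q[:,2]))
q=c[(Z>.036)&(Z<.044)&(X>.4)&(X<.62)&(Y>.21)&(Y<.37)]; print("box",len(q),cv2.minAreaRect((q[:,:2]*1000).astype(np.float32)))
cv2.imwrite("pics/mix7.png",np.hstack([cv2.resize(p["frame"][165:265,260:440],(432,240)),w["frame"][::2,::2]])[:,:,::-1])
```

```text
t 33.02 pos [0.4898 0.1188 0.2401] rv [-2.084 -2.349  0.003] f [ 0.3 -0.3 -0.6] w 0.747 q [ 0.57  0.05 -0.88  1.75  0.04  1.36 -0.19]
slice [478.2  48.3] [52.9 42.1] yaw 3.4 z 0.0639 col [124.  79.  52.] 157
slice [490.2 118.1] [47.3 44.7] yaw -6.9 z 0.0644 col [123.  75.  48.] 127
slice [580.   57.2] [97.5 51. ] yaw 12.0 z 0.0638 col [127.  80.  51.] 383
slice [570.6 127.6] [54.  47.5] yaw 5.0 z 0.064 col [124.  77.  47.] 179
slice [606.8   9.5] [57.9 20. ] yaw 2.0 z 0.0636 col [156. 156. 149.] 94
 plate [-0.0602  0.0387]
 plate [-0.04    0.1066]
 plate [0.042  0.0354]
 plate [0.041  0.1065]
 plate [ 0.0629 -0.015 ]
cover 3898 ((499.4894104003906, 290.0263671875), (44.29264831542969, 71.77057647705078), 73.68099212646484) 0.08139272040965756
fin 275 ((478.7346496582031, 292.6918029785156), (23.233217239379883, 8.296712875366211), 2.6943368911743164) 0.11487104537380005
box 5222 ((497.3759460449219, 290.7470703125), (83.6063003540039, 119.59503173828125), 73.0156021118164)
```

View pics/mix7.png

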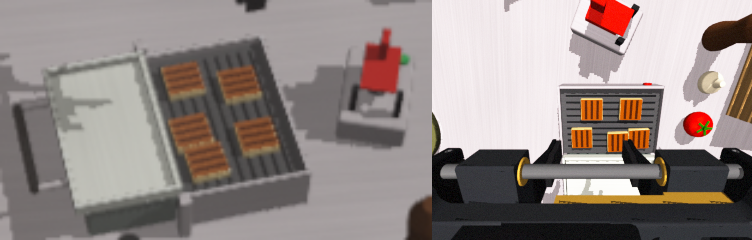

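All five slices are on the hotplate browned side up, but two of them at (190,132) and (208,160) now touch: one was knocked. I'll check whether they overlap.

Run:
```python
from h import *
w=ctrl.get_image("wrist"); c=cloud(w); P=toplate(c); Z=c[...,2]
m=(P[...,1]>.008)&(P[...,1]<.14)&(abs(P[...,0])<.1)
print("z hist",np.histogram(Z[m],[.045,.05,.054,.058,.0615,.0655,.068,.072,.078,.09,.2]))
ok=m&(Z>.058)&(Z<.08); ys,xs=np.where(ok)
f=w["frame"]; print(ys.min(),ys.max(),xs.min(),xs.max())
crop=f[max(0,ys.min()-12):ys.max()+12,max(0,xs.min()-12):xs.max()+12]
cv2.imwrite("pics/crop8.png",cv2.resize(crop,None,fx=3,fy=3,interpolation=cv2.INTER_CUBIC)[:,:,::-1]); print(crop.shape)
```

```text
z hist (array([  283, 11457,   263,   297,  7853,    85,     0,     0,     0,
           0]), array([0.045 , 0.05  , 0.054 , 0.058 , 0.0615, 0.0655, 0.068 , 0.072 ,
       0.078 , 0.09  , 0.2   ]))
196 303 279 436
(131, 181, 3)
```

View pics/crop8.png

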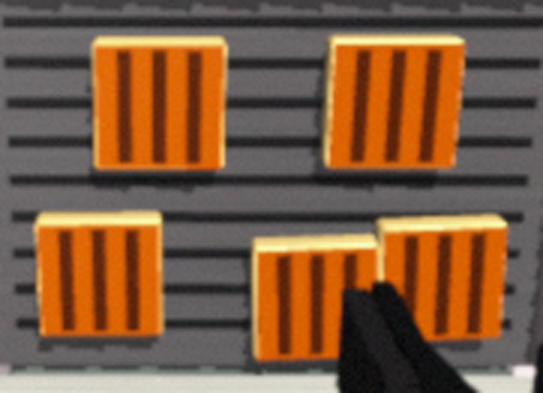

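The heights show no stacking: every slice top is near 64 mm, and the two neighbours only lie side by side, well within the limits. Now the cover: fin at about (0.4785, 0.2955), box yaw -16.5°.

Emit:
{"name": "move_arm", "arguments": {
  "increments": "-1.2 17.7 -5 0 0 6.67 150; -1.2 17.7 -5 0 0 6.67 150; -1.2 17.7 -5 0 0 6.67 150; -1.2 17.7 -5 0 0 6.67 150; -1.2 17.7 -5 0 0 6.67 150; -1.2 17.7 -5 0 0 6.67 150; -1.2 17.7 -5 0 0 6.67 150; -1.2 17.7 -5 0 0 6.67 150"
}}

```text
time: 33.73
position: [0.4803, 0.2612, 0.2]
tool_rot: [-0.799, -3.037, 0.001]
ft_force: [0.2, -0.5, -0.2]
grip_width: 0.417
grip_force: 0.0
```

Emit:
{"name": "move_arm", "arguments": {
  "increments": "-1.2 17.7 -5 0 0 6.67 150; -1.2 17.7 -5 0 0 6.67 150; 0 0 -10 0 0 0 150; 0 0 -10 0 0 0 150; 0 0 0 0 0 0 150; 0 0 0 0 0 0 150; 0 0 0 0 0 0 150; 0 0 0 0 0 0 150"
}}

```text
time: 34.4
position: [0.4793, 0.2952, 0.1717]
tool_rot: [0.453, 3.108, -0.0]
ft_force: [-0.6, -0.1, -0.6]
grip_width: 0.411
grip_force: 0.0
```

Run:
```python
from h import *
p=ctrl.get_image("side"); w=ctrl.get_image("wrist"); s=st(); y=rot(s["tool_rot"])[:,1]; print("yaw",(np.degrees(np.arctan2(-y[0],y[1])))%180)
c=cloud(w); f=w["frame"].astype(int); X,Y,Z=c[...,0],c[...,1],c[...,2]
red=(f[...,0]>90)&(f[...,1]<70)&(f[...,2]<70)&(X>.4)&(X<.6)&(Y>.2)&(Y<.36)
for nm,a,b in [("cover",.078,.086),("fin",.111,.121)]:
    q=c[red&(Z>a)&(Z<b)]
    if len(q)>3: r=cv2.minAreaRect((q[:,:2]*1000).astype(np.float32)); print(nm,len(q),r,np.median(q[:,2]))
```

```text
t 34.5 pos [0.4791 0.2956 0.1718] rv [0.452 3.108 0.   ] f [-1.1 -0.4  0.7] w 0.41 q [ 0.31  0.34 -1.07  1.71  0.31  1.28  0.45]
yaw 163.44660233079676
cover 3792 ((498.4109191894531, 290.6112060546875), (44.078399658203125, 72.23814392089844), 72.89031219482422) 0.08140031134682418
fin 479 ((477.3006286621094, 297.0477294921875), (9.922226905822754, 23.370744705200195), 73.11109924316406) 0.1151916724599347
```

Emit:
{"name": "move_arm", "arguments": {
  "increments": "-1.5 1.5 -25 0 0 0 150; 0 0 -25 0 0 0 150; 0 0 -18 0 0 0 150; 0 0 -11 0 0 0 150; 0 0 -5 0 0 0 150; 0 0 0 0 0 0 150; 0 0 0 0 0 0 255; 0 0 0 0 0 0 255",
  "grip_force": 10
}}

```text
time: 35.17
position: [0.4779, 0.2982, 0.0886]
tool_rot: [0.45, 3.107, 0.002]
ft_force: [0.5, -0.5, 0.2]
grip_width: 0.33
grip_force: 0.0
```

Emit:
{"name": "move_arm", "arguments": {
  "increments": "0 0 0 0 0 0 255; 0 0 0 0 0 0 255; 0 0 0 0 0 0 255; 0 0 0 0 0 0 255; 0 0 0 0 0 0 255; 0 0 0 0 0 0 255; 0 0 0 0 0 0 255; 0 0 0 0 0 0 255"
}}

```text
time: 35.83
position: [0.4774, 0.2973, 0.0878]
tool_rot: [0.451, 3.109, -0.001]
ft_force: [-1.8, -2.1, 4.8]
grip_width: 0.112
grip_force: 10.0
```

Run:
```python
import numpy as np
a=np.radians(-16.9); th=np.linspace(0,1.8,17)+.347
x=-61.7*np.cos(th); z=61.7*np.sin(th)
for dx,dz in zip(np.diff(x),np.diff(z)): print(f"{np.cos(a)*dx:.1f} {np.sin(a)*dx:.1f} {dz:.1f} 0 0 0 255",end="; ")
```

```text
2.6 -0.8 6.4 0 0 0 255; 3.3 -1.0 6.0 0 0 0 255; 3.9 -1.2 5.6 0 0 0 255; 4.5 -1.4 5.1 0 0 0 255; 5.0 -1.5 4.6 0 0 0 255; 5.5 -1.7 3.9 0 0 0 255; 5.8 -1.8 3.3 0 0 0 255; 6.2 -1.9 2.6 0 0 0 255; 6.4 -1.9 1.8 0 0 0 255; 6.6 -2.0 1.1 0 0 0 255; 6.6 -2.0 0.3 0 0 0 255; 6.6 -2.0 -0.5 0 0 0 255; 6.5 -2.0 -1.3 0 0 0 255; 6.4 -1.9 -2.0 0 0 0 255; 6.1 -1.9 -2.7 0 0 0 255; 5.8 -1.8 -3.4 0 0 0 255;
```

Emit:
{"name": "move_arm", "arguments": {
  "increments": "2.6 -0.8 6.4 0 0 0 255; 3.3 -1 6 0 0 0 255; 3.9 -1.2 5.6 0 0 0 255; 4.5 -1.4 5.1 0 0 0 255; 5 -1.5 4.6 0 0 0 255; 5.5 -1.7 3.9 0 0 0 255; 5.8 -1.8 3.3 0 0 0 255; 6.2 -1.9 2.6 0 0 0 255"
}}

```text
time: 36.5
position: [0.5145, 0.2859, 0.1253]
tool_rot: [-0.45, -3.109, 0.0]
ft_force: [-3.2, -0.9, -0.1]
grip_width: 0.114
grip_force: 10.0
```

Emit:
{"name": "move_arm", "arguments": {
  "increments": "6.4 -1.9 1.8 0 0 0 255; 6.6 -2 1.1 0 0 0 255; 6.6 -2 0.3 0 0 0 255; 6.6 -2 -0.5 0 0 0 255; 6.5 -2 -1.3 0 0 0 255; 6.4 -1.9 -2 0 0 0 255; 6.1 -1.9 -2.7 0 0 0 255; 5.8 -1.8 -3.4 0 0 0 255"
}}

```text
time: 37.17
position: [0.5662, 0.2701, 0.1179]
tool_rot: [0.451, 3.108, -0.0]
ft_force: [-0.6, -2.0, 2.4]
grip_width: 0.117
grip_force: 10.0
```

Run:
```python
from h import *
p=ctrl.get_image("side"); q=ctrl.get_image("scene"); st()
cv2.imwrite("pics/mix9.png",np.hstack([cv2.resize(q["frame"][150:250,360:480],(360,300),interpolation=cv2.INTER_CUBIC),cv2.resize(p["frame"][150:250,200:320],(360,300),interpolation=cv2.INTER_CUBIC)])[:,:,::-1])
```

```text
t 37.27 pos [0.5668 0.2699 0.1174] rv [4.520e-01 3.108e+00 1.000e-03] f [ 1.4 -2.6  0.5] w 0.116 q [ 0.25  0.52 -0.96  1.61  0.45  1.24  0.48]
```

View pics/mix9.png

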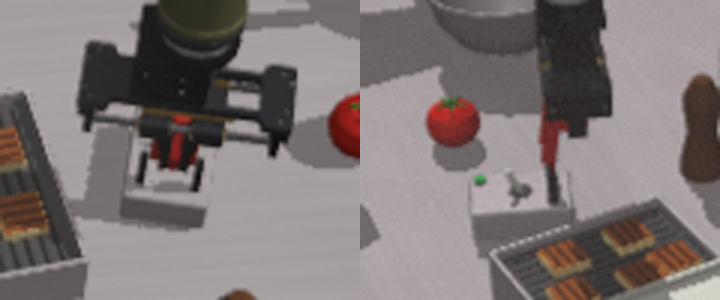

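The cover is open to about 1.8 rad, and the toggle is visible at (518,185) in the side crop, leaning to the front. I'll let go, move round to the front of the toggle, and shut the fingers.

Emit:
{"name": "move_arm", "arguments": {
  "increments": "0 0 0 0 0 0 150; 0 0 0 0 0 0 150; 0 0 0 0 0 0 150; 0 0 0 0 0 0 150; 0 0 20 0 0 0 150; 0 0 30 0 0 0 150; 0 0 30 0 0 0 150; 0 0 0 0 0 0 150"
}}

```text
time: 37.93
position: [0.567, 0.2736, 0.2045]
tool_rot: [0.448, 3.102, 0.009]
ft_force: [0.4, 0.7, 0.8]
grip_width: 0.406
grip_force: 0.0
```

Emit:
{"name": "move_arm", "arguments": {
  "increments": "-28.4 8.6 0 0 0 0 255; -28.4 8.6 0 0 0 0 255; -28.4 8.6 0 0 0 0 255; -28.4 8.6 0 0 0 0 255; 0 0 -25 0 0 0 255; 0 0 -25 0 0 0 255; 0 0 0 0 0 0 255; 0 0 0 0 0 0 255"
}}

```text
time: 38.6
position: [0.4505, 0.3049, 0.1475]
tool_rot: [-0.449, -3.108, 0.002]
ft_force: [-0.6, -0.3, 0.6]
grip_width: 0.012
grip_force: 0.0
```

Run:
```python
from h import *
w=ctrl.get_image("scene"); s=st(); c=cloud(w); f=w["frame"].astype(int)
b=(np.array(s["position"])[:2]-[.4966,.2911]); print("xb,yb",b@[.957,-.291],b@[.291,.957])
X,Y,Z=c[...,0],c[...,1],c[...,2]
red=(f[...,0]>90)&(f[...,1]<70)&(f[...,2]<70)&(X>.4)&(X<.64)&(Y>.2)&(Y<.36)&(Z>.08); q=c[red]; xb=(q[:,:2]-[.4966,.2911])@[.957,-.291]; print(len(q),"cover xb",np.percentile(xb,[2,50,98]),"z",np.percentile(q[:,2],[2,98]))
i=np.argsort(q[:,2])[-1]; print(xb[i],q[i])
```

```text
t 38.65 pos [0.4514 0.3055 0.1487] rv [-4.500e-01 -3.109e+00 -1.000e-03] f [ 1.  -0.3  0.6] w 0.006 q [ 0.3   0.31 -1.09  1.78  0.29  1.22  0.41]
xb,yb -0.04748485597106272 0.0006449737688855826
134 cover xb [0.05147165 0.0649423  0.09664501] z [0.11246409 0.15173556]
0.0580056675260092 [0.5576408  0.29251022 0.15437171]
```

Emit:
{"name": "move_arm", "arguments": {
  "increments": "0 0 -25 0 0 0 255; 0 0 -25 0 0 0 255; 0 0 -20 0 0 0 255; 0 0 -14 0 0 0 255; 0 0 -8 0 0 0 255; 0 0 0 0 0 0 255; 0 0 0 0 0 0 255; 0 0 0 0 0 0 255"
}}

```text
time: 39.32
position: [0.4522, 0.306, 0.0575]
tool_rot: [0.45, 3.107, 0.003]
ft_force: [0.8, 0.5, 0.1]
grip_width: 0.006
grip_force: 0.0
```

Emit:
{"name": "move_arm", "arguments": {
  "increments": "5.8 -1.8 0 0 0 0 255; 5.8 -1.8 0 0 0 0 255; 5.8 -1.8 0 0 0 0 255; 5.8 -1.8 0 0 0 0 255; 5.8 -1.8 0 0 0 0 255; 5.8 -1.8 0 0 0 0 255; 5.8 -1.8 0 0 0 0 255; 5.8 -1.8 0 0 0 0 255"
}}

```text
time: 39.98
position: [0.494, 0.292, 0.0555]
tool_rot: [-0.448, -3.101, 0.0]
ft_force: [-17.4, 4.1, 7.1]
grip_width: 0.006
grip_force: 10.1
```

Emit:
{"name": "move_arm", "arguments": {
  "increments": "2 -0.6 0 0 0 0 255; 0 0 0 0 0 0 255; 0 0 0 0 0 0 255; 0 0 0 0 0 0 255; 0 0 0 0 0 0 255; 0 0 0 0 0 0 255; 0 0 0 0 0 0 255; 0 0 0 0 0 0 255"
}}

```text
time: 40.65
position: [0.4938, 0.2922, 0.0555]
tool_rot: [-0.444, -3.1, 0.002]
ft_force: [-13.2, 1.7, 7.6]
grip_width: 0.003
grip_force: 7.6
```

The tool pushes against the stop with about 13 N. Backing off and checking.

Emit:
{"name": "move_arm", "arguments": {
  "increments": "-8 2.4 0 0 0 0 255; -15 4.6 0 0 0 0 255; -18 5.5 0 0 0 0 255; 0 0 25 0 0 0 255; 0 0 35 0 0 0 255; 0 0 35 0 0 0 255; 0 0 35 0 0 0 255; 0 0 20 0 0 0 255"
}}

```text
time: 41.32
position: [0.4605, 0.3034, 0.21]
tool_rot: [0.45, 3.104, 0.004]
ft_force: [0.2, 0.7, 0.2]
grip_width: 0.004
grip_force: 0.0
```

Run:
```python
from h import *
p=ctrl.get_image("side"); q=ctrl.get_image("scene"); w=ctrl.get_image("wrist"); s=st(); b=(np.array(s["position"])[:2]-[.4966,.2911]); print("xb,yb",b@[.957,-.291],b@[.291,.957])
for im in (p,q,w):
    c=cloud(im); P=c[...,:2]-[.4966,.2911]; xb=P@[.957,-.291]; yb=P@[.291,.957]; m=(abs(yb)<.008)&(abs(xb)<.028)&(c[...,2]>.058)&(c[...,2]<.075); print(m.sum(), np.median(xb[m]) if m.any() else None)
cv2.imwrite("pics/mix10.png",np.hstack([cv2.resize(q["frame"][150:250,360:480],(360,300),interpolation=cv2.INTER_CUBIC),cv2.resize(p["frame"][150:250,200:320],(360,300),interpolation=cv2.INTER_CUBIC)])[:,:,::-1])
```

```text
t 41.47 pos [0.4604 0.3029 0.2078] rv [4.510e-01 3.105e+00 2.000e-03] f [ 0.1 -0.8 -0.1] w 0.007 q [ 0.33  0.27 -1.11  1.7   0.25  1.33  0.46]
xb,yb -0.03806081792422555 0.000751975801144205
7 0.009402319137485415
0 None
111 0.009439410694083928
```

View pics/mix10.png

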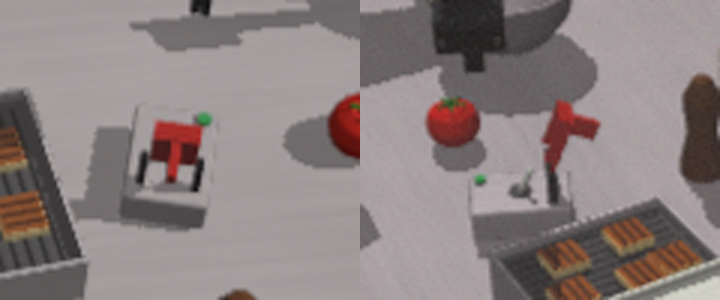

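The toggle tip is now behind the pivot at xb = +9 mm, so it is on, and the cover is parked open. I'll go behind the cover and push its fin forward.

Emit:
{"name": "move_arm", "arguments": {
  "increments": "31.2 -9.5 0 0 0 0 255; 31.2 -9.5 0 0 0 0 255; 31.2 -9.5 0 0 0 0 255; 31.2 -9.5 0 0 0 0 255; 31.2 -9.5 0 0 0 0 255; 0 0 0 0 0 0 255; 0 0 -20 0 0 0 255; 0 0 0 0 0 0 255"
}}

```text
time: 42.13
position: [0.6133, 0.2533, 0.1807]
tool_rot: [-0.45, -3.103, 0.006]
ft_force: [-0.5, -1.2, -1.8]
grip_width: 0.007
grip_force: 0.0
```

Emit:
{"name": "move_arm", "arguments": {
  "increments": "0 0 -25 0 0 0 255; 0 0 -25 0 0 0 255; 0 0 -20 0 0 0 255; 0 0 -10 0 0 0 255; 0 0 0 0 0 0 255; 0 0 0 0 0 0 255; -7.8 2.4 0 0 0 0 255; -7.8 2.4 0 0 0 0 255"
}}

```text
time: 42.8
position: [0.6, 0.2603, 0.1078]
tool_rot: [0.451, 3.106, 0.002]
ft_force: [7.2, -3.0, 8.0]
grip_width: 0.007
grip_force: 6.0
```

Emit:
{"name": "move_arm", "arguments": {
  "increments": "-7.8 2.4 0 0 0 0 255; -7.8 2.4 0 0 0 0 255; -7.8 2.4 0 0 0 0 255; -7.8 2.4 0 0 0 0 255; -7.8 2.4 0 0 0 0 255; -7.8 2.4 0 0 0 0 255; 0 0 0 0 0 0 255; 0 0 0 0 0 0 255"
}}

```text
time: 43.47
position: [0.5517, 0.2747, 0.106]
tool_rot: [0.448, 3.109, -0.0]
ft_force: [-0.1, -0.5, 0.4]
grip_width: 0.009
grip_force: 0.0
```

Run:
```python
from h import *
p=ctrl.get_image("scene"); s=st(); b=(np.array(s["position"])[:2]-[.4966,.2911]); print("xb,yb",b@[.957,-.291],b@[.291,.957])
c=cloud(p); f=p["frame"].astype(int); X,Y,Z=c[...,0],c[...,1],c[...,2]
red=(f[...,0]>90)&(f[...,1]<70)&(f[...,2]<70)&(X>.4)&(X<.64)&(Y>.2)&(Y<.36)&(Z>.06); q=c[red]; xb=(q[:,:2]-[.4966,.2911])@[.957,-.291]
print(len(q),np.percentile(xb,[2,50,98]),np.percentile(q[:,2],[2,50,98]))
```

```text
t 43.52 pos [0.5523 0.2743 0.106 ] rv [ 0.45   3.109 -0.   ] f [0.1 1.  0.7] w 0.003 q [ 0.25  0.52 -0.98  1.65  0.45  1.22  0.45]
xb,yb 0.058232394356718724 0.0001415331258658307
60 [0.01333791 0.02820492 0.07636192] [0.07682802 0.08326411 0.18206816]
```

The cover appears to have dropped. Retracting up and away, then the final check.

Emit:
{"name": "move_arm", "arguments": {
  "increments": "5 -1.5 0 0 0 0 255; 0 0 30 0 0 0 255; 0 0 35 0 0 0 255; 0 0 35 0 0 0 255; 0 0 35 0 0 0 255; -30 15 10 0 0 0 255; -30 15 10 0 0 0 255; -30 15 0 0 0 0 255"
}}

```text
time: 44.18
position: [0.4682, 0.319, 0.2636]
tool_rot: [0.453, 3.106, 0.006]
ft_force: [-0.5, 0.9, 0.9]
grip_width: 0.003
grip_force: 0.0
```

Emit:
{"name": "move_arm", "arguments": {
  "increments": "0 30 0 0 0 0 255; 0 30 0 0 0 0 255; 0 30 0 0 0 0 255; 0 0 0 0 0 0 255; 0 0 0 0 0 0 255; 0 0 0 0 0 0 255; 0 0 0 0 0 0 255; 0 0 0 0 0 0 255"
}}

```text
time: 44.85
position: [0.4685, 0.4063, 0.2611]
tool_rot: [0.454, 3.108, -0.001]
ft_force: [-0.6, -0.5, -0.6]
grip_width: 0.006
grip_force: 0.0
```

Run:
```python
from h import *
p=ctrl.get_image("scene"); q=ctrl.get_image("side"); s=st()
for r in slices(p,.0575,.07,(.42,.68,.02,.18)): print(" plate",toplate(np.array([*r[0],0])/1000).round(4))
c=cloud(p); f=p["frame"].astype(int); X,Y,Z=c[...,0],c[...,1],c[...,2]
red=(f[...,0]>90)&(f[...,1]<70)&(f[...,2]<70)&(X>.4)&(X<.64)&(Y>.2)&(Y<.36)&(Z>.06); u=c[red]; xb=(u[:,:2]-[.4966,.2911])@[.957,-.291]
for a in (-.03,-.01,.01,.03): m=(abs(xb-a)<.006)&(u[:,2]<.1); print("cover z at",a,np.median(u[m,2]))
P=toplate(c); m=(P[...,1]>-.108)&(P[...,1]<-.095)&(abs(P[...,0])<.07); m2=(P[...,1]>-.04)&(P[...,1]<-.03)&(abs(P[...,0])<.07); print("leaf floor",np.median(Z[m]),np.median(Z[m2]))
cv2.imwrite("pics/fin.png",np.hstack([cv2.resize(p["frame"][155:285,250:450],(400,260),interpolation=cv2.INTER_CUBIC),cv2.resize(q["frame"][150:290,200:400],(371,260),interpolation=cv2.INTER_CUBIC)])[:,:,::-1])
```

```text
t 44.95 pos [0.4682 0.4066 0.2612] rv [ 4.530e-01  3.108e+00 -1.000e-03] f [-0.6 -0.4 -0.8] w 0.003 q [ 0.05  0.43 -1.08  1.44  0.38  1.49  0.26]
slice [477.1  49.9] [51.1 45.4] yaw 8.9 z 0.0643 col [124.  78.  53.] 182
slice [491.  117.3] [50.3 44.4] yaw 7.0 z 0.0642 col [122.  75.  49.] 180
slice [579.   58.4] [98.6 51. ] yaw 11.9 z 0.0636 col [126.  79.  51.] 373
slice [572.2 127.4] [50.1 46.9] yaw 0.0 z 0.0641 col [124.  77.  47.] 171
 plate [-0.061   0.0404]
 plate [-0.0393  0.1057]
 plate [0.0411 0.0368]
 plate [0.0426 0.1061]
cover z at -0.03 0.07968146650475028
cover z at -0.01 0.08216193237805047
cover z at 0.01 0.08181771169008756
cover z at 0.03 0.0825506486736447
leaf floor 0.06403970100863277 0.06379699866161648
```

View pics/fin.png

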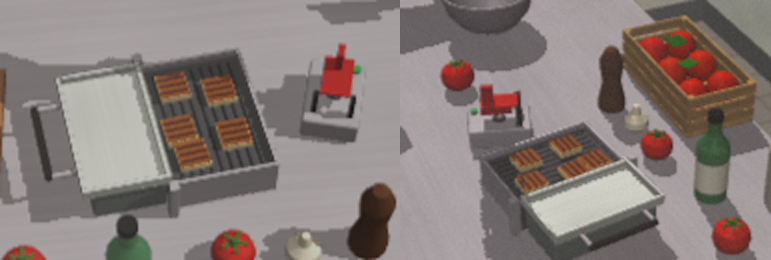

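All five slices lie flat with the browned side up, at (172,87), (219,90), (180,130), (193,155) and (233,133). The leaf is flat, the cover shut (z 0.082), and the bystanders are in place. Handing in.

```bash
python3 -c "
from bench import ctrl; print(ctrl.close_job())"
```

```text
the job is handed in; nothing more can be done
None
```

I handed in the job with all five slices flat on the hotplate browned side up (two lie edge to edge, none stacked), the leaf folded back flat, the toggle on and the red cover shut; the hand-in returned no verdict.

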